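# Lock a sleeve board onto its pressing stand with a ratchet lever

## Robot

A 7-joint arm with a two-finger parallel gripper is mounted at the origin on the work surface. World frame = base frame: x ahead of the robot, y to its left, z up, the work surface at z = 0. Lengths are in m, angles in rad, forces in N, time in s.
With the tool pointing down it reaches from about 0.4 to 0.85 m from the base axis. Payload 4.5 kg.
Tool frame: the origin (TCP) lies midway between the tips of the shut fingers; the grasp point (between the pads) lies behind it (r.grip_point_offset is the z of the grasp point in the tool frame, in m); z points along the fingers, y is the line along which they close (so a half turn about z gives the same grasp; the last joint's range is limited). The gripper opens to 88 mm and grips with 3 to 60 N. Pads are 18 mm wide; open, the fingers measure 123 mm over their backs; the gripper's body (75 mm by 187 mm) begins 45 mm behind the grasp point.
Start: joints at [1.281, 0.689, -0.195, 1.565, 0.157, 0.902, -0.215], TCP at [0.199, -0.593, 0.239] pointing down, gripper open.
Joint ranges: [-3.01, 3.01], [-0.46, 2.08], [-1.47, 1.51], [0.13, 2.56], [-1, 4.14], [0.04, 2.09], [-2.66, 2.66]. Speed limits (rad/s): [2.57, 2.57, 3.14, 3.14, 3.14, 3.14, 3.14].

## Interface

Orientations are given as a unit quaternion [x, y, z, w].
In Python, from plant import r, optics, workorder gives the robot as it stands.
- The arm moves only by the shell command python3 -m creep 'ROWS' [FORCE]. ROWS is JSON, a list of rows, each an object of numbers: "grip": the gripper command: -1 is shut, 1 is fully open, values between are in proportion; "tx", "ty", "tz": the shift along the tool's x, y, z in cm; "spin": the turn about the tool's z in degrees. In form: [{"grip": .., "tx": .., "ty": .., "tz": .., "spin": ..}, ...]. A call has 1 to 8 rows; each row shifts and turns the commanded pose from where the row before left it, along the tool's axes as they then stand; what a row does not reach is not made up. A row lasts 1/12 s, in which the tool goes at most 41.7 mm and 7.16 degrees, less where a joint would pass 70% of its speed; a pose out of reach is approached as far as the arm can. A call with a gripper value outside its range is refused whole. The fingers move at their own pace and stop on an object; FORCE is the grip in N (left out, the last holds). Time passes only in rows, so rows that do not move let the fingers close. It gives the time, the measured TCP pose, the force, the opening and the grip force at its end, in the units of the state.
- r.get_state(): the state, without advancing time (a new reading comes with each control period).
- optics.snapshot(name): name is "scene" or "top" or "wrist"; returns (picture, depth): 400x640x3 uint8, red, green, blue; 400x640 float32, m along the optical axis (not along the pixel's ray), 0 where there is no reading.
- optics.get_calibration(name): a dict with "fx", "fy", "cx", "cy" (pixels), "extrinsics" (4x4, takes a point from world to camera coordinates). Camera axes: x right, y down, z forward; pixel columns grow to the right and rows downward; lengths in m; the calibration is good to about 2 mm. A picture is of the moment at which its call begins: read the wrist's pose just before it. get_calibration takes no time and is no camera call; for the wrist camera it gives the pose at the moment of the call.
- workorder.finish_job(): hands the job in; it is judged then, once.
The state is a dict: "clock": time; "q": joint angles; "qd": joint speeds; "joint_torque": joint torques, N m; "tool_pos": TCP position; "eef_rot": TCP orientation; "contact_force": force on the tool from outside, world axes, zero at the start; "moment": the same for the moment, N m; "opening": opening from 0.0 (shut) to 1.0 (fully open); "finger_force": force on a finger pad.
Only numpy, scipy, OpenCV 4.12 (cv2) and the standard library are available. Lean on these libraries where they do the work, as an engineer would, in place of code of your own. Each camera call takes 0.05 s, during which the arm holds its last target. There are 200 camera calls.

## Task

Mount the green sleeve board on the blue stand: lower its lugged foot through the two slots of the socket, push it right down and twist it clockwise until it meets the stops and lies square to the stand, either way round. Then swing the red-knobbed ratchet lever to and fro between the two columns until the clamp ring is fully tight, its red pointer at the green stop. Let go, and leave everything else on the table where it is.

Things in the scene. Friction and masses are not known exactly. Their poses are not given: they have to be found in the camera images.
- board: Sleeve board (loose, 0.4 kg): green-topped wooden pad 180 (x) x 56 (y) x 20 mm, +x end rounded, on a round aluminium foot 36 mm across under its centre. Origin: centre of the foot's underside; pad from z = 45 to 65 mm. Starts upright on the table, on the right. The foot's lowest 10 mm carries two opposite lugs, 12 mm wide, pointing along board +y and -y, reaching 28 mm from the axis.
- board_grip (a point): Centre of the board's pad, 55 mm above its foot's underside: where to grip it across its 56 mm width.
- stand: Blue steel stand, fixed; base plate 280 (x) x 170 (y) x 10 mm, reaching from y = -100 to +70 mm. Origin on the table under the socket's vertical axis; x, y along the base's edges, z up. Two grey columns, 28 mm square, 120 mm tall, stand at x = +119 and -119, y = -63 mm. The board is locked when its x axis lies along the stand's x axis, either way round.
- socket_floor (a point): Centre of the socket's floor, 60 mm above the table, where the foot rests. Round head 80 mm across; its lip, z = 74 to 84 mm, has a 42 mm bore and two opposite slots 18 mm wide, open to over 30 mm from the axis. The lugs enter with the board's x axis 60 (or 240) degrees counter-clockwise of the stand's x axis; then 60 degrees clockwise to the stops (up to 3 more by play).
- slot_mark (a point): Middle of one of the two slots, at the lip's top (84 mm), 30 mm from the axis, in the direction 150 degrees counter-clockwise of the stand's x axis. The other slot lies opposite.
- lever (a joint): Ratchet lever's angle about the socket's axis, rad, -0.65 to 0.65 (stops). At q the knob lies at stand (-130 sin q, -130 cos q) mm. Growing = clockwise from above = tightening, about 5 N at the knob; a pawl then carries the ring, after up to 0.32 rad of idle motion (teeth every 0.314 rad). Going back runs free, 1 N. Stays where left.
- lever_knob (a point): Upright red knob on the lever's end, a round cylinder 22 mm across, from z = 55 to 125 mm, that may be gripped from above or pushed; this point is on its axis, 105 mm above the table, 130 mm from the socket's axis.
- clamp_ring (a joint): Turn of the steel toothed clamp ring (100 mm across, around the stand below the lever), rad, growing clockwise = tightening. Starts between 0 and 0.5; a hard stop at 2.8 is fully tight. Only the lever drives it; it does not turn back by itself.
- pointer_tip (a point): Tip of the ring's red pointer, 64 mm from the socket's axis, 20 mm above the table. When the ring is tight it points along the stand's +y, beside the green stop block on the base.
- tape_roll: Bystander: yellow roll of tape 96 mm across, 48 mm high, lying flat. Origin under its centre.
- ink_tub: Bystander: tub of ink 84 mm across, 85 mm high, blue lid. Origin under its centre.
- iron: Bystander: clothes iron standing on its heel, 112 mm wide, 222 mm tall. Origin on the table under it.
- spray_bottle: Bystander: clear water bottle 68 mm across, 190 mm tall, red cap. Origin under its centre.
- mug: Bystander: white mug 80 mm across, 92 mm tall. Origin under its centre.
- scissors: Bystander: scissors with blue handles, 160 mm long, lying flat. Origin near the pivot, on the table.
- squeegee: Bystander: printing squeegee, 160 by 36 by 22 mm, lying flat. Origin under its centre.
Not all that is in view belongs to the job. Leave any pink look-alike of the board alone.

How it is judged:
By the outcome, as a careful person would: the job done as asked, in the order asked, and still so for the second after the job is handed in, with the robot touching nothing.
It also fails if it takes over 72 s, if anything falls off the work surface, if the arm or the gripper's body presses on something with over 40 N, if the wrist force passes 120 N, or if a joint passes its speed limit or range.

## Working session

There is one attempt and no reset: what is moved stays moved. The work goes in short steps, Python scripts to look and compute and a shell command to move; the robot and the scene stay as the last step left them, time stands still between calls to the robot, and variables do not carry over. Pictures are saved under pics/ and viewed, at most 10 in all, crops included, and the job is handed in when it is done.

```bash
mkdir -p pics; ls; cat > h.py <<'E'
import numpy as np, cv2
from plant import r, optics, workorder
def snap(n,f):
    p,d=optics.snapshot(n); c=optics.get_calibration(n)
    cv2.imwrite('pics/'+f+'.png',p[...,::-1]); np.savez('pics/'+f,p=p,d=d,K=[c['fx'],c['fy'],c['cx'],c['cy']],E=np.array(c['extrinsics']))
def load(f): return np.load('pics/'+f+'.npz')
def world(f,u,v,z=None):
    m=load(f);fx,fy,cx,cy=m['K'];ray=np.array([(u-cx)/fx,(v-cy)/fy,1.]);T=np.linalg.inv(m['E'])
    if z is None: return T[:3,:3]@(ray*m['d'][int(v),int(u)])+T[:3,3]
    d=T[:3,:3]@ray; return T[:3,3]+d*(z-T[2,3])/d[2]
E
python3 - <<'E'
from h import *
snap('scene','s1');snap('top','t1')
s=r.get_state();print(s['clock'],s['tool_pos'],s['eef_rot'],r.grip_point_offset,s['contact_force'])
E
```

```text
pics
0.1 [ 0.19863571 -0.59201445  0.23802319] [ 9.86917851e-01  1.61221924e-01 -1.93456944e-04 -7.80466020e-04] -0.0187 [0.794067   0.67452218 0.4110218 ]
```

View pics/t1.png

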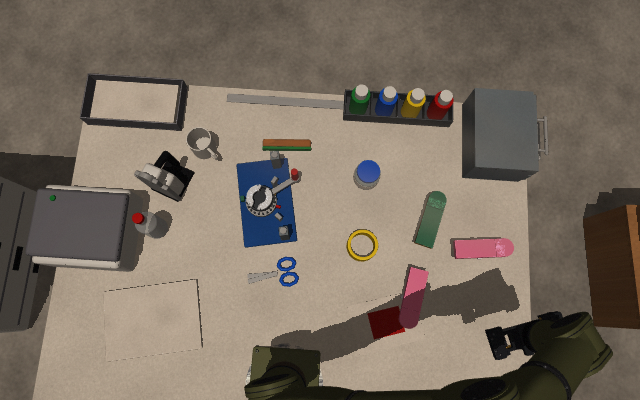

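View pics/s1.png

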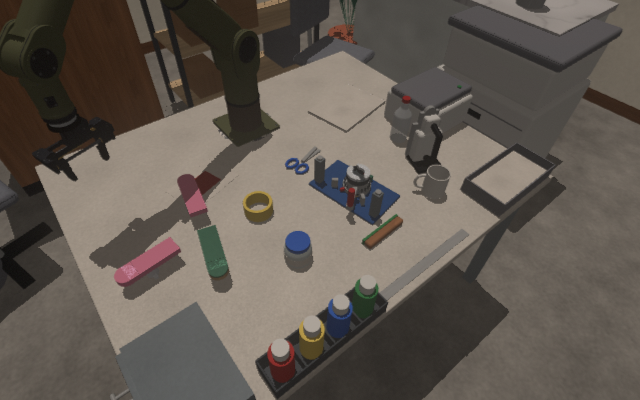

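The top view shows these board candidates: green board (431,220), pink look-alikes (483,248) and (413,297), and the squeegee with a green edge (287,145). I choose the green one at (431,220). The stand is at about (265,203), with its knob at (295,174). I'll check the choice and the stand in an enlarged crop.

```bash
python3 - <<'E'
from h import *
p=cv2.imread('pics/t1.png')
a=cv2.resize(p[145:255,225:310],None,fx=5,fy=5,interpolation=2);b=cv2.resize(p[180:260,395:460],None,fx=5,fy=5,interpolation=2)
b=cv2.copyMakeBorder(b,0,a.shape[0]-b.shape[0],0,0,0)
cv2.imwrite('pics/c1.png',np.hstack([a,b]))
m=load('t1');print(m['K'],np.linalg.inv(m['E'])[:3,3])
hsv=cv2.cvtColor(p,cv2.COLOR_BGR2HSV)
g=cv2.inRange(hsv,(55,60,40),(90,255,255));g[:,:395]=0;g[:180]=0;g[260:]=0;g[:,465:]=0
pts=cv2.findNonZero(g);print(len(pts),cv2.minAreaRect(pts))
w=np.array([world('t1',*q[0],z=.065)[:2] for q in pts],np.float32)
print(cv2.minAreaRect(w),w.mean(0), cv2.boxPoints(cv2.minAreaRect(w)))
for u,v in((262,198),(295,174),(431,220)):print(world('t1',u,v))
E
```

```text
[487.26412008 487.26412008 313.48786361 198.52284922] [ 0.22707162 -0.06740008  1.55427487]
620 ((431.46844482421875, 218.37118530273438), (18.08219337463379, 55.56578826904297), 17.19854164123535)
((0.5245335698127747, -0.42008817195892334), (0.054832108318805695, 0.17740730941295624), 74.37435150146484) [ 0.5144686  -0.41730818] [[ 0.43172368 -0.42259857]
 [ 0.6025744  -0.47038338]
 [ 0.6173434  -0.41757777]
 [ 0.44649273 -0.36979297]]
[0.55386325 0.11185579 0.05699451]
[0.6209958  0.01053574 0.12272827]
[ 0.51785164 -0.41843859  0.06611069]
```

View pics/c1.png

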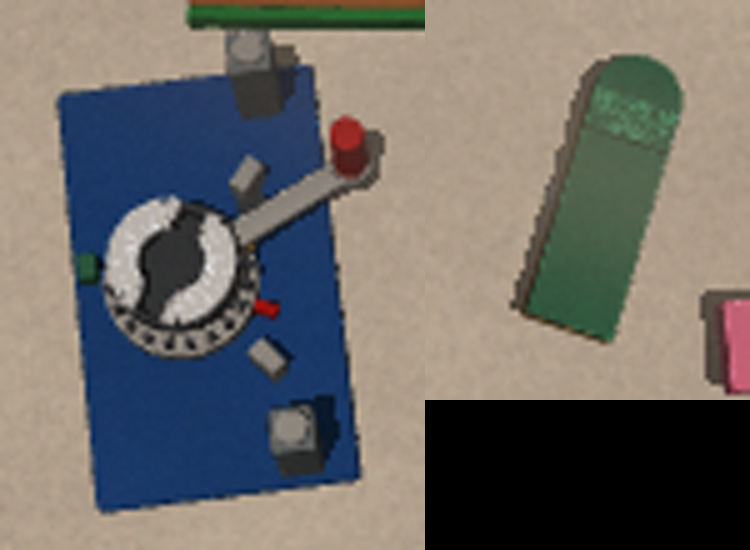

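The crop confirms the choice: a green pad with a wooden side, rounded end at the top. On the stand (crop scale 5, origin (225,145)), the base corners are (58,95), (312,65), (360,478) and (100,512), the bore is at (172,260) with one slot pointing to the lower left, and the red pointer is at (267,309).

```bash
python3 - <<'E'
from h import *
C=[(58,95),(312,65),(360,478),(100,512)]
W=np.array([world('t1',225+u/5,145+v/5,z=.01)[:2] for u,v in C]);print(W)
x=(W[0]-W[3])/2+(W[1]-W[2])/2;yaw=np.arctan2(x[1],x[0]);print(np.degrees(yaw),np.linalg.norm(x)/1)
R=np.array([[np.cos(yaw),-np.sin(yaw)],[np.sin(yaw),np.cos(yaw)]])
print(W.mean(0)-R@[0,-.015])
print('bore',world('t1',225+172/5,145+260/5,z=.072),'knob',world('t1',225+347/5,145+128/5,z=.125))
print([world('t1',225+u/5,145+v/5,z=.12) for u,v in ((248,50),(295,428))])
k=world('t1',225+347/5,145+128/5,z=.125)[:2]-(W.mean(0)-R@[0,-.015]);k=R.T@k;print(k,np.arctan2(-k[0],-k[1]))
E
```

```text
[[ 0.672969    0.21144643]
 [ 0.70503911  0.04591311]
 [ 0.43309424 -0.00631083]
 [ 0.40025902  0.1567784 ]]
11.103539728089228 0.27752243294060264
[0.5499516  0.11667599]
bore [0.55322154 0.11843564 0.072     ] knob [0.63094921 0.01304602 0.125     ]
[array([0.67791406, 0.07790093, 0.12      ]), array([0.44560336, 0.03011719, 0.12      ])]
[ 0.05952407 -0.11728882] -0.4696295084745221
```

```bash
python3 -m creep '[{"grip":1,"tx":3.65,"ty":-0.6,"tz":-0.2},{"grip":1,"tx":3.65,"ty":-0.6,"tz":-0.2},{"grip":1,"tx":3.65,"ty":-0.6,"tz":-0.2},{"grip":1,"tx":3.65,"ty":-0.6,"tz":-0.2},{"grip":1,"tx":3.65,"ty":-0.6,"tz":-0.2},{"grip":1,"tx":3.65,"ty":-0.6,"tz":-0.2},{"grip":1,"tx":3.65,"ty":-0.6,"tz":-0.2},{"grip":1,"tx":3.65,"ty":-0.6,"tz":-0.2}]' 30
python3 -m creep '[{"grip":1,"tx":3.65,"ty":-0.6},{"grip":1,"tx":3.65,"ty":-0.6},{"grip":1,"spin":6.8},{"grip":1,"spin":6.8},{"grip":1,"spin":6.8},{"grip":1,"spin":6.8},{"grip":1,"spin":6.8},{"grip":1}]'
python3 - <<'E'
from h import *
s=r.get_state();print(s['clock'],s['tool_pos'],s['eef_rot'],s['q'])
snap('wrist','w1');m=load('w1');T=np.linalg.inv(m['E']);print(m['K'],T)
p=cv2.imread('pics/w1.png');hsv=cv2.cvtColor(p,cv2.COLOR_BGR2HSV)
g=cv2.inRange(hsv,(55,60,30),(90,255,255))
n,l,st,c=cv2.connectedComponentsWithStats(g);i=1+st[1:,4].argmax();pts=cv2.findNonZero((l==i).astype(np.uint8));print(st[i])
w=np.array([world('w1',*q[0],z=.065)[:2] for q in pts],np.float32)
print(cv2.minAreaRect(w),cv2.boxPoints(cv2.minAreaRect(w)))
E
```

```text
0.1 [ 0.19863571 -0.59201445  0.23802319] [ 9.86917851e-01  1.61221924e-01 -1.93456944e-04 -7.80466020e-04] [ 1.28078752  0.68986655 -0.19449886  1.56619297  0.15729172  0.90252941
 -0.21510041]
[339.04606527 339.04606527 320.47637289 200.36618627] [[ 0.31680829 -0.90647522 -0.27916875  0.27131519]
 [-0.9484889  -0.30312969 -0.09209338 -0.56784249]
 [-0.00114397  0.2939644  -0.95581568  0.38398993]
 [ 0.          0.          0.          1.        ]]$[0]: bad value
$[0]: bad value
Traceback (most recent call last):
ValueError: attempt to get argmax of an empty sequence
```

View pics/w1.png

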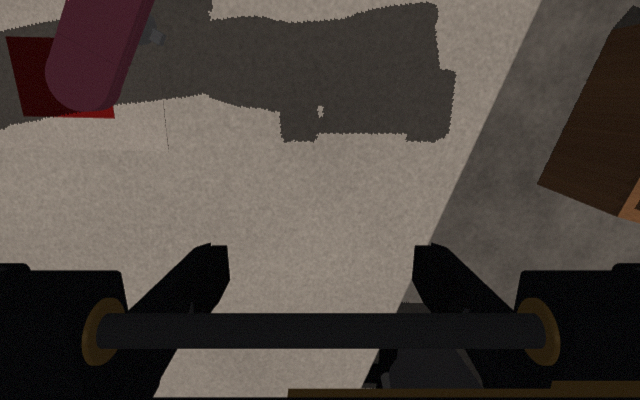

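The move was refused because every row apparently needs all the keys. The picture only shows the start place: a pink look-alike at (90,50) and the fingers at (215,260) and (430,260).

```bash
python3 -m creep '[{"grip":1,"tx":3.65,"ty":-0.6,"tz":-0.2,"spin":0},{"grip":1,"tx":3.65,"ty":-0.6,"tz":-0.2,"spin":0},{"grip":1,"tx":3.65,"ty":-0.6,"tz":-0.2,"spin":0},{"grip":1,"tx":3.65,"ty":-0.6,"tz":-0.2,"spin":0},{"grip":1,"tx":3.65,"ty":-0.6,"tz":-0.2,"spin":0},{"grip":1,"tx":3.65,"ty":-0.6,"tz":-0.2,"spin":0},{"grip":1,"tx":3.65,"ty":-0.6,"tz":-0.2,"spin":0},{"grip":1,"tx":3.65,"ty":-0.6,"tz":-0.2,"spin":0}]' 30
python3 -m creep '[{"grip":1,"tx":3.65,"ty":-0.6,"tz":0,"spin":0},{"grip":1,"tx":3.65,"ty":-0.6,"tz":0,"spin":0},{"grip":1,"tx":0,"ty":0,"tz":0,"spin":6.8},{"grip":1,"tx":0,"ty":0,"tz":0,"spin":6.8},{"grip":1,"tx":0,"ty":0,"tz":0,"spin":6.8},{"grip":1,"tx":0,"ty":0,"tz":0,"spin":6.8},{"grip":1,"tx":0,"ty":0,"tz":0,"spin":6.8},{"grip":1,"tx":0,"ty":0,"tz":0,"spin":0}]'
cat >> h.py <<'E'
def yawof(q):
    from scipy.spatial.transform import Rotation as Ro
    x=Ro.from_quat(q).as_matrix()[:,0];return np.degrees(np.arctan2(x[1],x[0]))
def st():
    s=r.get_state();print('t',round(s['clock'],2),'p',np.round(s['tool_pos'],4),'yaw',round(yawof(s['eef_rot']),2),'F',np.round(s['contact_force'],1),'op',round(s['opening'],3),'ff',s['finger_force'],'q',np.round(s['q'],2));return s
def go(s,x,y,z=None):
    "cm in tool axes (tool pointing down)"
    a=np.radians(yawof(s['eef_rot']));d=np.array([x,y])-s['tool_pos'][:2]
    print('tx,ty cm',np.round(100*np.array([d@[np.cos(a),np.sin(a)],d@[np.sin(a),-np.cos(a)]]),2),'tz',None if z is None else round(100*(s['tool_pos'][2]-z),2))
E
python3 - <<'E'
from h import *
st()
snap('wrist','w2')
p=cv2.imread('pics/w2.png');hsv=cv2.cvtColor(p,cv2.COLOR_BGR2HSV)
g=cv2.inRange(hsv,(55,60,30),(90,255,255))
n,l,stt,c=cv2.connectedComponentsWithStats(g);i=1+stt[1:,4].argmax();pts=cv2.findNonZero((l==i).astype(np.uint8));print(stt[i])
w=np.array([world('w2',*q[0],z=.065)[:2] for q in pts],np.float32)
print(cv2.minAreaRect(w),cv2.boxPoints(cv2.minAreaRect(w)))
E
```

```text
clock: 0.82
tool_pos: [0.4617, -0.4529, 0.2546]
eef_rot: [0.987, 0.161, -0.0, -0.0]
contact_force: [0.3, -0.4, 0.2]
opening: 0.999
finger_force: 0.0
clock: 1.48
tool_pos: [0.5257, -0.4192, 0.2543]
eef_rot: [0.991, -0.136, -0.0, 0.0]
contact_force: [-0.3, -0.0, -0.1]
opening: 1.001
finger_force: 0.0
t 1.48 p [ 0.5257 -0.4192  0.2543] yaw -15.6 F [-0.3 -0.  -0.1] op 1.001 ff 0.0 q [ 0.6   0.74  0.01  1.39 -0.01  1.01 -1.23]
[ 294   81   58  174 8097]
((0.5261057019233704, -0.42134201526641846), (0.05521290749311447, 0.17777486145496368), 74.90331268310547) [[ 0.4330959  -0.4248451 ]
 [ 0.6047354  -0.47114635]
 [ 0.6191155  -0.41783893]
 [ 0.44747603 -0.3715377 ]]
```

View pics/w2.png

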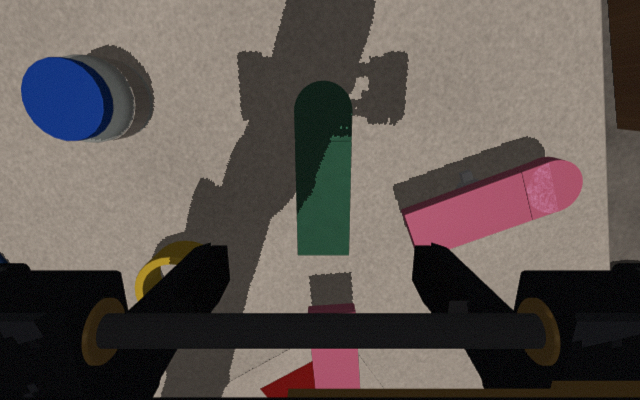

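The close view shows the green board centred between the fingers, running from (323,82) to (323,254). Pink look-alike is at (490,205) and the tub at (70,100). I'll fly over to the stand for a close look before gripping, because the held board would block that view later.

```bash
python3 -m creep '[{"grip":1,"tx":-1.05,"ty":-3.78,"tz":-0.3,"spin":0},{"grip":1,"tx":-1.05,"ty":-3.78,"tz":-0.3,"spin":0},{"grip":1,"tx":-1.05,"ty":-3.78,"tz":-0.3,"spin":0},{"grip":1,"tx":-1.05,"ty":-3.78,"tz":-0.3,"spin":0},{"grip":1,"tx":-1.05,"ty":-3.78,"tz":-0.3,"spin":0},{"grip":1,"tx":-1.05,"ty":-3.78,"tz":-0.3,"spin":0},{"grip":1,"tx":-1.05,"ty":-3.78,"tz":0,"spin":0},{"grip":1,"tx":-1.05,"ty":-3.78,"tz":0,"spin":0}]'
python3 -m creep '[{"grip":1,"tx":-1.05,"ty":-3.78,"tz":0,"spin":0},{"grip":1,"tx":-1.05,"ty":-3.78,"tz":0,"spin":0},{"grip":1,"tx":-1.05,"ty":-3.78,"tz":0,"spin":0},{"grip":1,"tx":-1.05,"ty":-3.78,"tz":0,"spin":0},{"grip":1,"tx":-1.05,"ty":-3.78,"tz":0,"spin":0},{"grip":1,"tx":0,"ty":0,"tz":0,"spin":0},{"grip":1,"tx":0,"ty":0,"tz":0,"spin":0}]'
python3 - <<'E'
from h import *
st();snap('wrist','w3')
E
```

```text
clock: 2.2
tool_pos: [0.5251, -0.1039, 0.273]
eef_rot: [0.991, -0.133, 0.0, -0.0]
contact_force: [0.6, 1.3, 0.1]
opening: 1.004
finger_force: 0.0
clock: 2.78
tool_pos: [0.5248, 0.0938, 0.2726]
eef_rot: [0.992, -0.13, -0.0, -0.001]
contact_force: [0.7, 0.1, -0.0]
opening: 1.003
finger_force: 0.0
t 2.78 p [0.5248 0.0938 0.2726] yaw -14.89 F [ 0.7  0.1 -0. ] op 1.003 ff 0.0 q [-0.28  0.52  0.03  1.81 -0.03  0.81 -2.07]
```

View pics/w3.png

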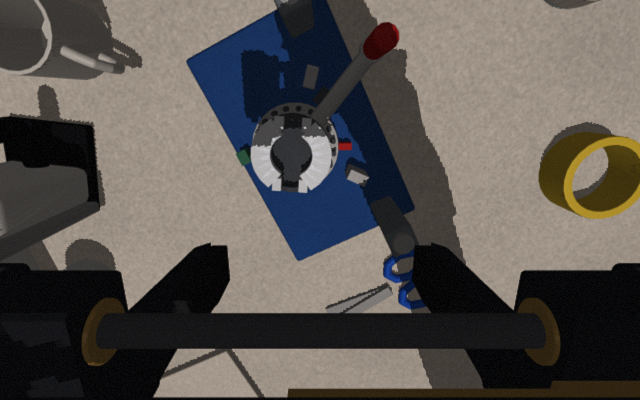

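The close view has the bore at about (292,152), slots up and down at (293,122) and (291,185), the knob at (385,38), the pointer at (345,146), and the green stop at (243,157). I'll enlarge it.

```bash
python3 - <<'E'
from h import *
p=cv2.imread('pics/w3.png');c=cv2.resize(p[95:205,240:360],None,fx=5,fy=5,interpolation=2)
cv2.imwrite('pics/c3.png',np.clip(c*1.3,0,255).astype(np.uint8))
C=[(187,61),(299,260),(414,208)]
W=np.array([world('w3',*c,z=.01)[:2] for c in C]);print(W)
d=W[0]-W[1];print(np.degrees(np.arctan2(d[1],d[0])),np.linalg.norm(d));d=W[1]-W[2];print(np.degrees(np.arctan2(d[1],d[0]))-90,np.linalg.norm(d))
m=load('w3');v,u=np.mgrid[95:205,240:360];fx,fy,cx,cy=m['K'];D=m['d'][95:205,240:360]
X=np.stack([(u-cx)/fx*D,(v-cy)/fy*D,D],-1).reshape(-1,3);T=np.linalg.inv(m['E']);P=X@T[:3,:3].T+T[:3,3]
k=(abs(P[:,2]-.084)<.004)&(abs(P[:,0]-.552)<.06)&(abs(P[:,1]-.118)<.06);L=P[k][:,:2].astype(np.float32)
print(len(L),np.median(P[k][:,2]),cv2.minEnclosingCircle(L),L.mean(0))
A=np.c_[2*L,np.ones(len(L))]
E
```

```text
[[ 0.6742996   0.20527064]
 [ 0.40495906  0.15367039]
 [ 0.43652791 -0.00768044]]
10.845312074495284 0.2742387832884224
11.07027359657333 0.16441010545299456
2943 0.08390281144347395 ((0.5525153875350952, 0.11459535360336304), 0.040753066539764404) [0.5532856  0.11485916]
```

View pics/c3.png

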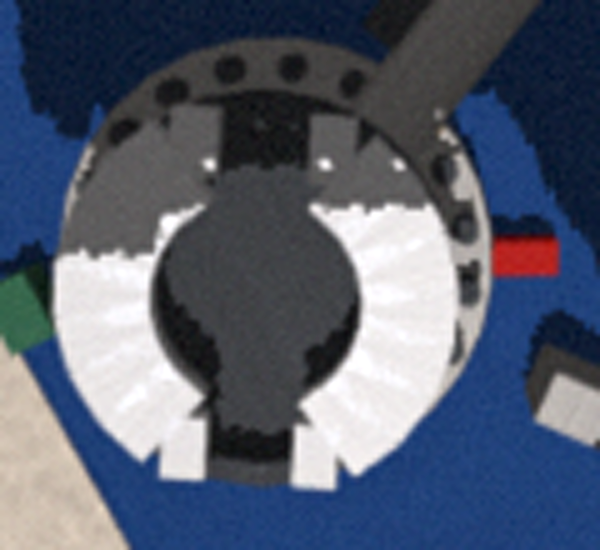

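Lip fit gives the stand axis at (0.5525, 0.1145) with yaw 11.0°, and the slots agree with that. So the board goes in at yaw 71° and ends at 11°. Back to the board to grip it.

```bash
python3 -m creep '[{"grip":1,"tx":1.03,"ty":3.82,"tz":0,"spin":0},{"grip":1,"tx":1.03,"ty":3.82,"tz":0,"spin":0},{"grip":1,"tx":1.03,"ty":3.82,"tz":0,"spin":0},{"grip":1,"tx":1.03,"ty":3.82,"tz":0,"spin":0},{"grip":1,"tx":1.03,"ty":3.82,"tz":0,"spin":0},{"grip":1,"tx":1.03,"ty":3.82,"tz":0,"spin":0},{"grip":1,"tx":1.03,"ty":3.82,"tz":0,"spin":0},{"grip":1,"tx":1.03,"ty":3.82,"tz":0.5,"spin":0}]'
python3 -m creep '[{"grip":1,"tx":1.03,"ty":3.82,"tz":0.5,"spin":0},{"grip":1,"tx":1.03,"ty":3.82,"tz":0.5,"spin":0},{"grip":1,"tx":1.03,"ty":3.82,"tz":0.5,"spin":0},{"grip":1,"tx":1.03,"ty":3.82,"tz":0.5,"spin":0},{"grip":1,"tx":1.03,"ty":3.82,"tz":0.5,"spin":0},{"grip":1,"tx":0,"ty":0,"tz":1.5,"spin":0},{"grip":1,"tx":0,"ty":0,"tz":1.5,"spin":0},{"grip":1,"tx":0,"ty":0,"tz":0,"spin":0}]'
python3 - <<'E'
from h import *
s=st();go(s,.526,-.4213,.036)
E
```

```text
clock: 3.5
tool_pos: [0.5219, -0.2307, 0.2685]
eef_rot: [0.991, -0.135, 0.001, 0.001]
contact_force: [-0.0, -0.1, 0.0]
opening: 0.997
finger_force: 0.0
clock: 4.17
tool_pos: [0.5177, -0.4256, 0.2093]
eef_rot: [0.991, -0.136, -0.003, -0.001]
contact_force: [-0.6, 1.0, -0.4]
opening: 1.0
finger_force: 0.0
t 4.17 p [ 0.5177 -0.4256  0.2093] yaw -15.64 F [-0.6  1.  -0.4] op 1.0 ff 0.0 q [ 0.61  0.78  0.01  1.44 -0.01  0.92 -1.22]
tx,ty cm [ 0.69 -0.64] tz 17.33
```

```bash
python3 -m creep '[{"grip":1,"tx":0.35,"ty":-0.32,"tz":2.5,"spin":-0.3},{"grip":1,"tx":0.34,"ty":-0.32,"tz":2.5,"spin":-0.2},{"grip":1,"tx":0,"ty":0,"tz":2.5,"spin":0},{"grip":1,"tx":0,"ty":0,"tz":2.5,"spin":0},{"grip":1,"tx":0,"ty":0,"tz":2.5,"spin":0},{"grip":1,"tx":0,"ty":0,"tz":1,"spin":0},{"grip":1,"tx":0,"ty":0,"tz":0,"spin":0},{"grip":1,"tx":0,"ty":0,"tz":0,"spin":0}]'
python3 - <<'E'
from h import *
s=st();go(s,.526,-.4213,.036)
E
```

```text
clock: 4.83
tool_pos: [0.5301, -0.4203, 0.0785]
eef_rot: [0.991, -0.13, 0.0, 0.0]
contact_force: [-0.1, -0.4, 1.1]
opening: 1.001
finger_force: 0.0
t 4.83 p [ 0.5301 -0.4203  0.0785] yaw -14.96 F [-0.1 -0.4  1.1] op 1.001 ff 0.0 q [ 0.6   0.95 -0.    1.51  0.    0.68 -1.23]
tx,ty cm [-0.37  0.21] tz 4.25
```

```bash
python3 -m creep '[{"grip":1,"tx":-0.37,"ty":0.21,"tz":1.5,"spin":0},{"grip":1,"tx":0,"ty":0,"tz":1.5,"spin":0},{"grip":1,"tx":0,"ty":0,"tz":1.2,"spin":0},{"grip":1,"tx":0,"ty":0,"tz":0,"spin":0},{"grip":-1,"tx":0,"ty":0,"tz":0,"spin":0},{"grip":-1,"tx":0,"ty":0,"tz":0,"spin":0},{"grip":-1,"tx":0,"ty":0,"tz":0,"spin":0},{"grip":-1,"tx":0,"ty":0,"tz":0,"spin":0}]' 45
python3 -m creep '[{"grip":-1,"tx":0,"ty":0,"tz":0,"spin":0},{"grip":-1,"tx":0,"ty":0,"tz":0,"spin":0},{"grip":-1,"tx":0,"ty":0,"tz":0,"spin":0}]'
python3 - <<'E'
from h import *
s=st()
E
```

```text
clock: 5.5
tool_pos: [0.5267, -0.4209, 0.0365]
eef_rot: [0.992, -0.13, 0.001, 0.0]
contact_force: [0.3, 0.6, 0.1]
opening: 0.72
finger_force: 0.0
clock: 5.75
tool_pos: [0.5265, -0.4213, 0.0364]
eef_rot: [0.991, -0.13, 0.001, 0.001]
contact_force: [-0.8, -1.4, 1.8]
opening: 0.627
finger_force: 45.0
t 5.75 p [ 0.5265 -0.4213  0.0364] yaw -14.96 F [-0.8 -1.4  1.8] op 0.627 ff 44.989993683993816 q [ 0.61  1.01 -0.    1.53  0.    0.6  -1.23]
```

```bash
python3 -m creep '[{"grip":-1,"tx":0,"ty":0,"tz":-2,"spin":0},{"grip":-1,"tx":0,"ty":0,"tz":-3,"spin":0},{"grip":-1,"tx":0,"ty":0,"tz":-3.5,"spin":0},{"grip":-1,"tx":0,"ty":0,"tz":-3.5,"spin":0},{"grip":-1,"tx":0,"ty":0,"tz":-3.5,"spin":0},{"grip":-1,"tx":0,"ty":0,"tz":-2.5,"spin":0},{"grip":-1,"tx":-0.4,"ty":-1.9,"tz":0,"spin":0},{"grip":-1,"tx":-0.75,"ty":-3.3,"tz":0,"spin":0}]'
python3 -m creep '[{"grip":-1,"tx":-0.8,"ty":-3.6,"tz":0,"spin":0},{"grip":-1,"tx":-0.8,"ty":-3.6,"tz":0,"spin":0},{"grip":-1,"tx":-0.8,"ty":-3.6,"tz":0,"spin":0},{"grip":-1,"tx":-0.8,"ty":-3.6,"tz":0,"spin":0},{"grip":-1,"tx":-0.8,"ty":-3.6,"tz":0,"spin":0},{"grip":-1,"tx":-0.8,"ty":-3.6,"tz":0,"spin":0},{"grip":-1,"tx":-0.8,"ty":-3.6,"tz":0,"spin":0},{"grip":-1,"tx":-0.8,"ty":-3.6,"tz":0,"spin":0}]'
python3 -m creep '[{"grip":-1,"tx":-0.8,"ty":-3.6,"tz":0,"spin":0},{"grip":-1,"tx":-0.8,"ty":-3.6,"tz":0,"spin":0},{"grip":-1,"tx":-0.8,"ty":-3.6,"tz":0,"spin":0},{"grip":-1,"tx":-0.8,"ty":-3.6,"tz":0,"spin":0},{"grip":-1,"tx":-0.4,"ty":-2,"tz":0,"spin":0},{"grip":-1,"tx":0,"ty":0,"tz":0,"spin":-4},{"grip":-1,"tx":0,"ty":0,"tz":0,"spin":-6.5},{"grip":-1,"tx":0,"ty":0,"tz":0,"spin":-6.5}]'
python3 -m creep '[{"grip":-1,"tx":0,"ty":0,"tz":0,"spin":-6.5},{"grip":-1,"tx":0,"ty":0,"tz":0,"spin":-6.5},{"grip":-1,"tx":0,"ty":0,"tz":0,"spin":-6.5},{"grip":-1,"tx":0,"ty":0,"tz":0,"spin":-6.5},{"grip":-1,"tx":0,"ty":0,"tz":0,"spin":-6.5},{"grip":-1,"tx":0,"ty":0,"tz":0,"spin":-6.5},{"grip":-1,"tx":0,"ty":0,"tz":0,"spin":-6.5},{"grip":-1,"tx":0,"ty":0,"tz":0,"spin":-6.5}]'
python3 -m creep '[{"grip":-1,"tx":0,"ty":0,"tz":0,"spin":-6.5},{"grip":-1,"tx":0,"ty":0,"tz":0,"spin":-6.5},{"grip":-1,"tx":0,"ty":0,"tz":0,"spin":-4},{"grip":-1,"tx":0,"ty":0,"tz":0,"spin":0},{"grip":-1,"tx":0,"ty":0,"tz":0,"spin":0}]'
python3 - <<'E'
from h import *
s=st();go(s,.5525,.1145,.13)
snap('wrist','w4');p=cv2.imread('pics/w4.png');hsv=cv2.cvtColor(p,cv2.COLOR_BGR2HSV)
g=cv2.inRange(hsv,(55,60,30),(90,255,255))
n,l,stt,c=cv2.connectedComponentsWithStats(g);i=1+stt[1:,4].argmax();pts=cv2.findNonZero((l==i).astype(np.uint8));print(stt[i])
z=s['tool_pos'][2]+.0286
w=np.array([world('w4',*q[0],z=z)[:2] for q in pts],np.float32);print(cv2.minAreaRect(w),cv2.boxPoints(cv2.minAreaRect(w)))
E
```

```text
clock: 6.42
tool_pos: [0.5273, -0.3724, 0.2173]
eef_rot: [0.991, -0.134, 0.002, 0.003]
contact_force: [-0.0, 0.0, -4.3]
opening: 0.629
finger_force: 45.0
clock: 7.08
tool_pos: [0.5397, -0.0705, 0.2151]
eef_rot: [0.992, -0.13, -0.001, -0.0]
contact_force: [-0.0, 0.4, -4.8]
opening: 0.629
finger_force: 45.0
clock: 7.75
tool_pos: [0.5472, 0.096, 0.2149]
eef_rot: [1.0, 0.022, -0.001, 0.0]
contact_force: [0.7, -0.3, -4.4]
opening: 0.631
finger_force: 45.0
clock: 8.42
tool_pos: [0.5474, 0.0949, 0.215]
eef_rot: [0.889, 0.457, -0.001, -0.0]
contact_force: [0.1, -0.0, -4.2]
opening: 0.629
finger_force: 45.0
clock: 8.83
tool_pos: [0.5477, 0.0948, 0.2151]
eef_rot: [0.814, 0.58, -0.001, -0.0]
contact_force: [-0.3, 0.3, -3.9]
opening: 0.632
finger_force: 45.0
t 8.83 p [0.5477 0.0948 0.2151] yaw 70.92 F [-0.3  0.3 -3.9] op 0.632 ff 44.991089813411236 q [-0.03  0.65 -0.37  1.8   0.32  0.76 -0.9 ]
tx,ty cm [ 2.01 -0.19] tz 8.51
[  241    54   162   260 36920]
((0.5618495345115662, 0.13335080444812775), (0.09674139320850372, 0.055578745901584625), 70.41927337646484) [[0.51945657 0.09709056]
 [0.57182115 0.0784642 ]
 [0.6042425  0.16961105]
 [0.5518779  0.18823741]]
```

View pics/w4.png

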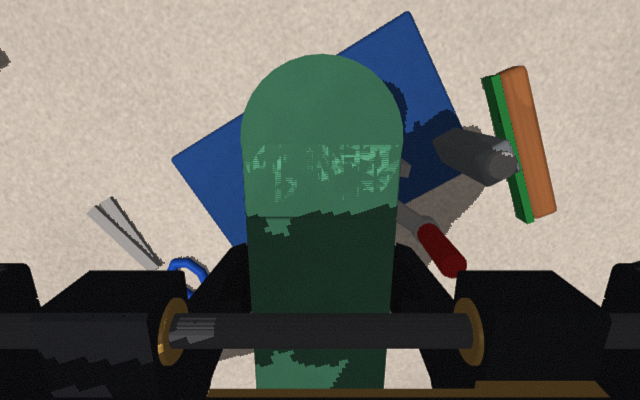

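The board hangs square in the grip: tip at (323,54), yaw about 70.5°, centre matching the TCP within 1 mm. The knob at (440,250) is clear of it. I'll move over the socket.

```bash
python3 -m creep '[{"grip":-1,"tx":1.0,"ty":-0.1,"tz":1.5,"spin":0},{"grip":-1,"tx":1.0,"ty":-0.1,"tz":2.5,"spin":0},{"grip":-1,"tx":0,"ty":0,"tz":2.5,"spin":0},{"grip":-1,"tx":0,"ty":0,"tz":1.3,"spin":0},{"grip":-1,"tx":0,"ty":0,"tz":0,"spin":0},{"grip":-1,"tx":0,"ty":0,"tz":0,"spin":0}]'
python3 - <<'E'
from h import *
s=st();go(s,.5525,.1145,.0964)
E
```

```text
clock: 9.38
tool_pos: [0.5526, 0.1146, 0.1373]
eef_rot: [0.814, 0.581, -0.001, -0.0]
contact_force: [0.4, -0.6, -3.0]
opening: 0.629
finger_force: 45.0
t 9.38 p [0.5526 0.1146 0.1373] yaw 71.01 F [ 0.4 -0.6 -3. ] op 0.629 ff 44.99116111546755 q [-0.11  0.76 -0.31  1.84  0.38  0.6  -0.98]
tx,ty cm [-0.01 -0.01] tz 4.09
```

```bash
python3 -m creep '[{"grip":-1,"tx":0,"ty":0,"tz":0.9,"spin":0},{"grip":-1,"tx":0,"ty":0,"tz":0.7,"spin":0},{"grip":-1,"tx":0,"ty":0,"tz":0.5,"spin":0},{"grip":-1,"tx":0,"ty":0,"tz":0.5,"spin":0},{"grip":-1,"tx":0,"ty":0,"tz":0,"spin":0}]'
python3 - <<'E'
from h import *
s=st();go(s,.5525,.1145,.0964)
E
```

```text
clock: 9.8
tool_pos: [0.5557, 0.1212, 0.1155]
eef_rot: [0.813, 0.583, 0.006, -0.001]
contact_force: [-3.5, 6.8, 21.7]
opening: 0.629
finger_force: 45.0
t 9.8 p [0.5557 0.1212 0.1155] yaw 71.26 F [-3.5  6.8 21.7] op 0.629 ff 44.997224025428295 q [-0.12  0.8  -0.29  1.85  0.4   0.54 -1.  ]
tx,ty cm [-0.73 -0.09] tz 1.91
```

```bash
python3 -m creep '[{"grip":-1,"tx":0,"ty":0,"tz":-1.0,"spin":0},{"grip":-1,"tx":0,"ty":0,"tz":-1.0,"spin":0},{"grip":-1,"tx":0,"ty":0,"tz":0,"spin":0},{"grip":-1,"tx":0,"ty":0,"tz":0,"spin":0}]'
python3 - <<'E'
from h import *
from scipy.spatial.transform import Rotation as Ro
s=st();go(s,.5525,.1145,.0964);print(Ro.from_quat(s['eef_rot']).as_matrix()[:,2])
snap('wrist','w5');snap('scene','s5')
p=cv2.imread('pics/w5.png');hsv=cv2.cvtColor(p,cv2.COLOR_BGR2HSV)
g=cv2.inRange(hsv,(55,60,30),(90,255,255))
n,l,stt,c=cv2.connectedComponentsWithStats(g);i=1+stt[1:,4].argmax();print(stt[i])
k=(l==i)&(load('w5')['d']>0);v,u=np.nonzero(k);D=load('w5')['d'][k];m=load('w5');fx,fy,cx,cy=m['K'];T=np.linalg.inv(m['E'])
P=np.c_[(u-cx)/fx*D,(v-cy)/fy*D,D]@T[:3,:3].T+T[:3,3];A=np.c_[P[:,:2]-s['tool_pos'][:2],np.ones(len(P))];print(np.linalg.lstsq(A,P[:,2],rcond=None)[0])
P=P[:,:2].astype(np.float32);print(cv2.minAreaRect(P),cv2.boxPoints(cv2.minAreaRect(P)))
c=p=cv2.imread('pics/s5.png')[130:250,290:430];cv2.imwrite('pics/c5.png',cv2.resize(c,None,fx=5,fy=5,interpolation=2))
E
```

```text
clock: 10.13
tool_pos: [0.5534, 0.1138, 0.1321]
eef_rot: [0.814, 0.581, 0.0, 0.001]
contact_force: [0.2, 0.3, -4.3]
opening: 0.627
finger_force: 45.0
t 10.13 p [0.5534 0.1138 0.1321] yaw 70.98 F [ 0.2  0.3 -4.3] op 0.627 ff 44.98943880200386 q [-0.11  0.77 -0.3   1.84  0.39  0.59 -0.99]
tx,ty cm [ 0.03 -0.11] tz 3.57
[ 9.65623377e-04 -5.67792947e-04 -9.99999373e-01]
[  244    53   155   261 36174]
[-0.04374746 -0.1234857   0.16163139]
((0.5797896385192871, 0.14684903621673584), (0.10196815431118011, 0.08794905245304108), 65.49862670898438) [[0.5186311  0.11869291]
 [0.59866047 0.0822191 ]
 [0.6409482  0.17500517]
 [0.5609188  0.21147898]]
```

View pics/c5.png

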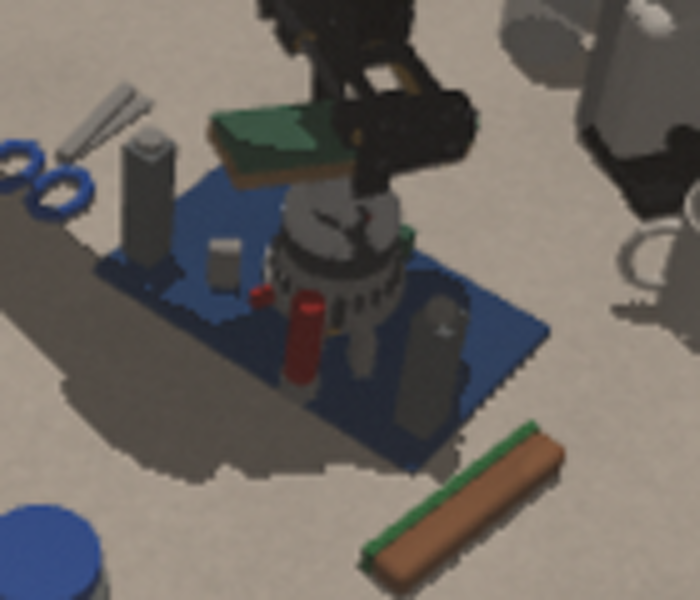

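The scene crop shows the board held over the socket with its square end at upper left (230,140), and its tilt is unclear. I'll fit the pad plane robustly before and after the touch.

```bash
cat >> h.py <<'E'
def pad(f,tcp):
    m=load(f);p=m['p'];hsv=cv2.cvtColor(p,cv2.COLOR_RGB2HSV);g=cv2.inRange(hsv,(55,60,30),(90,255,255))
    n,l,stt,c=cv2.connectedComponentsWithStats(g);i=1+stt[1:,4].argmax();k=cv2.erode((l==i).astype(np.uint8),np.ones((7,7)))>0
    k&=m['d']>0;v,u=np.nonzero(k);D=m['d'][k];fx,fy,cx,cy=m['K'];T=np.linalg.inv(m['E'])
    P=np.c_[(u-cx)/fx*D,(v-cy)/fy*D,D]@T[:3,:3].T+T[:3,3];P[:,:2]-=np.array(tcp)[:2]
    for _ in range(8):
        A=np.c_[P[:,:2],np.ones(len(P))];a=np.linalg.lstsq(A,P[:,2],rcond=None)[0];e=abs(A@a-P[:,2]);P=P[e<max(.003,np.percentile(e,95))] if e.max()>.003 else P
    print(f,len(P),'slope',np.round(a[:2],3),'pad top z over tcp',a[2]-tcp[2]);return P,a
E
python3 - <<'E'
from h import *
pad('w2',(.5257,-.4192,.2543));pad('w4',(.5477,.0948,.2151));pad('w5',(.5534,.1138,.1321))
E
```

```text
w2 3867 slope [0.    0.001] pad top z over tcp -0.18925499233480375
w4 34277 slope [-0.001 -0.002] pad top z over tcp 0.0287544027524701
w5 33550 slope [-0.034 -0.125] pad top z over tcp 0.029504384073550632
```

The board pitched 7.4° in the grip when the foot caught the lip. Its rear edge caught, so the socket lies a bit further along +tx. I'll re-estimate the axis from all three cameras, then set the board flat on free table and re-grip it more firmly.

```bash
python3 - <<'E'
from h import *
from scipy.optimize import least_squares
def cloud(f):
    m=load(f);D=m['d'];v,u=np.mgrid[:400,:640];fx,fy,cx,cy=m['K'];T=np.linalg.inv(m['E'])
    return (np.stack([(u-cx)/fx*D,(v-cy)/fy*D,D],-1).reshape(-1,3)@T[:3,:3].T+T[:3,3])[D.ravel()>0]
for f in('t1','s1','w3'):
    P=cloud(f);P=P[(np.hypot(P[:,0]-.5525,P[:,1]-.116)<.055)]
    k=abs(P[:,2]-.084)<.004;L=P[k,:2]
    # outer edge: farthest lip point per angular bin
    c=np.array([.5525,.116])
    for _ in range(5):
        a=np.arctan2(*(L-c).T[::-1]);rr=np.hypot(*(L-c).T);b=(a/np.radians(12)).astype(int)
        E=np.array([L[b==i][rr[b==i].argmax()] for i in set(b)])
        I=np.array([L[b==i][rr[b==i].argmin()] for i in set(b)])
        s=least_squares(lambda q:np.hypot(E[:,0]-q[0],E[:,1]-q[1])-q[2],[*c,.04],loss='soft_l1',f_scale=.001).x;c=s[:2]
    si=least_squares(lambda q:np.hypot(I[:,0]-q[0],I[:,1]-q[1])-q[2],[*c,.021],loss='soft_l1',f_scale=.001).x
    print(f,len(L),np.median(P[k,2]),'outer',s,'inner',si)
# free space: highest thing near candidate put-down
P=cloud('t1')
for x,y in((.55,-.10),(.5,-.1),(.6,-.1),(.55,-.12)):
    k=(abs(P[:,0]-x)<.07)&(abs(P[:,1]-y)<.10);print(x,y,P[k,2].max())
E
```

```text
t1 237 0.08419097927494334 outer [0.55178751 0.11938396 0.03917372] inner [0.55126639 0.11813322 0.02295759]
s1 198 0.08366159350925201 outer [0.55124181 0.11573955 0.03971786] inner [0.55196599 0.11488587 0.02276673]
w3 2943 0.08390281144347395 outer [0.5524163  0.114899   0.04008533] inner [0.55224019 0.11479589 0.02132391]
0.55 -0.1 0.04869031668826351
0.5 -0.1 0.054980518977176374
0.6 -0.1 0.09236641615840613
0.55 -0.12 0.06771399817794377
```

```bash
python3 -m creep '[{"grip":-1,"tx":0,"ty":0,"tz":-3.5,"spin":0},{"grip":-1,"tx":0,"ty":0,"tz":-3.5,"spin":0},{"grip":-1,"tx":-2.5,"ty":0.6,"tz":0,"spin":0},{"grip":-1,"tx":-3.7,"ty":0.8,"tz":0,"spin":0},{"grip":-1,"tx":-3.7,"ty":0.8,"tz":0,"spin":0},{"grip":-1,"tx":-3.7,"ty":0.8,"tz":0,"spin":0},{"grip":-1,"tx":-3.7,"ty":0.8,"tz":0,"spin":0},{"grip":-1,"tx":-3.2,"ty":0.8,"tz":0,"spin":0}]' 60
python3 -m creep '[{"grip":-1,"tx":-0.5,"ty":0.2,"tz":0,"spin":0},{"grip":-1,"tx":0,"ty":0,"tz":2.5,"spin":0},{"grip":-1,"tx":0,"ty":0,"tz":3.5,"spin":0},{"grip":-1,"tx":0,"ty":0,"tz":3.5,"spin":0},{"grip":-1,"tx":0,"ty":0,"tz":3,"spin":0},{"grip":-1,"tx":0,"ty":0,"tz":0,"spin":0},{"grip":-1,"tx":0,"ty":0,"tz":0,"spin":0}]'
python3 - <<'E'
from h import *
s=st();go(s,.53,-.1,.038)
E
```

```text
clock: 10.9
tool_pos: [0.5283, -0.0974, 0.2009]
eef_rot: [0.814, 0.58, -0.001, -0.0]
contact_force: [0.1, -0.3, -5.1]
opening: 0.627
finger_force: 60.0
clock: 11.48
tool_pos: [0.5289, -0.0993, 0.0754]
eef_rot: [0.814, 0.581, -0.002, -0.001]
contact_force: [-0.0, 1.0, -3.0]
opening: 0.624
finger_force: 60.0
t 11.48 p [ 0.5289 -0.0993  0.0754] yaw 71.07 F [-0.  1. -3.] op 0.624 ff 59.98808607459068 q [ 0.25  0.84 -0.26  1.94  0.49  0.42 -0.7 ]
tx,ty cm [-0.03  0.13] tz 3.74
```

Lower to just touching, loosen the grip so the foot settles flat, then re-grip at 60 N.

```bash
python3 -m creep '[{"grip":-1,"tx":0,"ty":0,"tz":1.5,"spin":0},{"grip":-1,"tx":0,"ty":0,"tz":1.2,"spin":0},{"grip":-1,"tx":0,"ty":0,"tz":0.8,"spin":0},{"grip":-1,"tx":0,"ty":0,"tz":0,"spin":0},{"grip":0.5,"tx":0,"ty":0,"tz":0,"spin":0},{"grip":0.5,"tx":0,"ty":0,"tz":0,"spin":0},{"grip":0.5,"tx":0,"ty":0,"tz":0,"spin":0},{"grip":0.5,"tx":0,"ty":0,"tz":0,"spin":0}]'
python3 - <<'E'
from h import *
s=st();snap('wrist','w6');P,a=pad('w6',s['tool_pos'])
m=load('w6');hsv=cv2.cvtColor(m['p'],cv2.COLOR_RGB2HSV);g=cv2.inRange(hsv,(55,60,30),(90,255,255))
n,l,t,c=cv2.connectedComponentsWithStats(g);i=1+t[1:,4].argmax();pts=cv2.findNonZero((l==i).astype(np.uint8))
w=np.array([world('w6',*q[0],z=.065)[:2] for q in pts],np.float32);b=cv2.minAreaRect(w);print(b,cv2.boxPoints(b))
tip=(w@[np.cos(np.radians(71)),np.sin(np.radians(71))]).max()-np.array(s['tool_pos'])[:2]@[np.cos(np.radians(71)),np.sin(np.radians(71))];print('tip ahead of tcp',tip)
E
```

```text
clock: 12.15
tool_pos: [0.5311, -0.0996, 0.0428]
eef_rot: [0.814, 0.581, 0.001, 0.001]
contact_force: [-0.7, -0.6, -0.3]
opening: 0.749
finger_force: 0.0
t 12.15 p [ 0.5311 -0.0996  0.0428] yaw 71.04 F [-0.7 -0.6 -0.3] op 0.749 ff 0.0 q [ 0.23  0.9  -0.21  1.95  0.52  0.34 -0.73]
w6 30540 slope [-0.019 -0.069] pad top z over tcp 0.02270801023922471
((0.5430073738098145, -0.06416885554790497), (0.09801287204027176, 0.055813178420066833), 71.15442657470703) [[ 0.5007668  -0.10153385]
 [ 0.553588   -0.11956254]
 [ 0.58524793 -0.02680387]
 [ 0.5324268  -0.00877517]]
tip ahead of tcp 0.08639924018238981
```

```bash
python3 -m creep '[{"grip":0.5,"tx":-0.2,"ty":0,"tz":0.6,"spin":0},{"grip":0.5,"tx":0,"ty":0,"tz":0,"spin":0},{"grip":0.5,"tx":0,"ty":0,"tz":0,"spin":0}]'
cat >> h.py <<'E'
def tip(f,s,z):
    m=load(f);hsv=cv2.cvtColor(m['p'],cv2.COLOR_RGB2HSV);g=cv2.inRange(hsv,(55,60,30),(90,255,255))
    n,l,t,c=cv2.connectedComponentsWithStats(g);i=1+t[1:,4].argmax();pts=cv2.findNonZero((l==i).astype(np.uint8))
    w=np.array([world(f,*q[0],z=z)[:2] for q in pts],np.float32)-np.array(s['tool_pos'])[:2];y=np.radians(yawof(s['eef_rot']))
    X=w@[np.cos(y),np.sin(y)];Y=w@[np.sin(y),-np.cos(y)];print('tip ahead',X.max(),'sides',Y.min(),Y.max(),cv2.minAreaRect(w)[1:])
E
python3 - <<'E'
from h import *
s=st();snap('wrist','w7');P,a=pad('w7',s['tool_pos']);tip('w7',s,.065)
E
```

```text
clock: 12.45
tool_pos: [0.5292, -0.1016, 0.0354]
eef_rot: [0.814, 0.581, -0.0, -0.0]
contact_force: [0.2, 0.1, -0.4]
opening: 0.752
finger_force: 0.0
t 12.45 p [ 0.5292 -0.1016  0.0354] yaw 71.04 F [ 0.2  0.1 -0.4] op 0.752 ff 0.0 q [ 0.23  0.91 -0.21  1.95  0.52  0.33 -0.73]
w7 33820 slope [-0.012 -0.057] pad top z over tcp 0.030448033528019072Traceback (most recent call last):
  File "<stdin>", line 2, in <module>
  File "h.py", line 32, in tip
    X=w@[np.cos(y),np.sin(y)];Y=w@[np.sin(y),-np.cos(y)];print('tip ahead',X.max(),'sides',Y.min(),Y.max(),cv2.minAreaRect(w)[1:])
                                                                                                           ~~~~~~~~~~~~~~~^^^
cv2.error: OpenCV(4.12.0) /io/opencv/modules/imgproc/src/convhull.cpp:143: error: (-215:Assertion failed) total >= 0 && (depth == CV_32F || depth == CV_32S) in function 'convexHull'
```

```bash
sed -i 's/cv2.minAreaRect(w)\[1:\]/cv2.minAreaRect(w.astype(np.float32))[1:]/' h.py; python3 - <<'E'
from h import *
snap('top','t7');snap('scene','s7');s=st()
def cloud(f):
    m=load(f);D=m['d'];v,u=np.mgrid[:400,:640];fx,fy,cx,cy=m['K'];T=np.linalg.inv(m['E'])
    return np.stack([(u-cx)/fx*D,(v-cy)/fy*D,D],-1).reshape(-1,3)@T[:3,:3].T+T[:3,3]
for f in('t1','s1','t7','s7'):
    p=load(f)['p'];h=cv2.cvtColor(p,cv2.COLOR_RGB2HSV);k=cv2.inRange(h,(20,130,60),(34,255,255)).ravel()>0
    P=cloud(f)[k];P=P[(np.hypot(P[:,0]-.42,P[:,1]+.21)<.1)&(P[:,2]>.04)];print(f,'tape',len(P),cv2.minEnclosingCircle(P[:,:2].astype(np.float32)))
tip('w7',s,.065)
p=load('t7')['p'][150:290,250:430];q=load('s7')['p'][140:260,200:380]
a=cv2.resize(p,(540,420));b=cv2.resize(q,(540,360))
cv2.imwrite('pics/c7.png',np.vstack([cv2.resize(p,(385,300)),cv2.resize(q,(385,256))])[...,::-1]) if 0 else cv2.imwrite('pics/c7.png',np.hstack([cv2.resize(p,(400,311)),cv2.resize(q,(400,311))])[...,::-1])
E
```

```text
t 12.6 p [ 0.5296 -0.1014  0.0356] yaw 71.05 F [ 0.2 -0.6 -0.1] op 0.747 ff 0.0 q [ 0.23  0.91 -0.21  1.95  0.52  0.33 -0.73]
t1 tape 287 ((0.42996808886528015, -0.21139037609100342), 0.048292022198438644)
s1 tape 228 ((0.4304751455783844, -0.21343757212162018), 0.04931498318910599)
t7 tape 161 ((0.4162304699420929, -0.1997946798801422), 0.0656186193227768)
s7 tape 240 ((0.43059301376342773, -0.21497131884098053), 0.04958552122116089)
tip ahead 0.08833365856406897 sides -0.026884752110684668 0.028795059018457532 ((0.09506974369287491, 0.0556551069021225), 70.86896514892578)
```

View pics/c7.png

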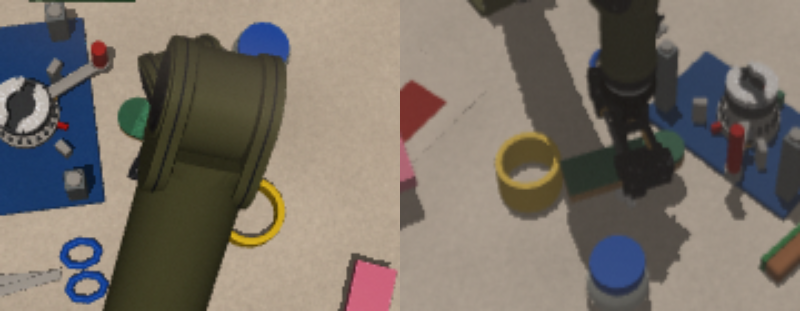

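The last picture shows the pad's square end (left panel hidden, right panel about (565,165)) resting on the rim of the tape roll, which explains the remaining tilt. The roll hasn't moved measurably. I'll lift, shift 2 cm away in both axes, and set the board down again.

```bash
python3 -m creep '[{"grip":-1,"tx":0,"ty":0,"tz":0,"spin":0},{"grip":-1,"tx":0,"ty":0,"tz":0,"spin":0},{"grip":-1,"tx":0,"ty":0,"tz":0,"spin":0},{"grip":-1,"tx":0,"ty":0,"tz":0,"spin":0},{"grip":-1,"tx":0,"ty":0,"tz":-1.5,"spin":0},{"grip":-1,"tx":0,"ty":0,"tz":-1.5,"spin":0},{"grip":-1,"tx":1.1,"ty":1.2,"tz":0,"spin":0},{"grip":-1,"tx":1.1,"ty":1.2,"tz":0,"spin":0}]' 20
python3 -m creep '[{"grip":-1,"tx":0,"ty":0,"tz":0,"spin":0},{"grip":-1,"tx":0,"ty":0,"tz":1.2,"spin":0},{"grip":-1,"tx":0,"ty":0,"tz":1.2,"spin":0},{"grip":-1,"tx":0,"ty":0,"tz":0.3,"spin":0},{"grip":0.5,"tx":0,"ty":0,"tz":0,"spin":0},{"grip":0.5,"tx":0,"ty":0,"tz":0,"spin":0},{"grip":0.5,"tx":0,"ty":0,"tz":0,"spin":0},{"grip":0.5,"tx":0,"ty":0,"tz":0,"spin":0}]'
python3 - <<'E'
from h import *
s=st();snap('wrist','w8');P,a=pad('w8',s['tool_pos']);tip('w8',s,.065)
E
```

```text
clock: 13.27
tool_pos: [0.5586, -0.0891, 0.0661]
eef_rot: [0.814, 0.581, -0.001, -0.0]
contact_force: [0.6, 0.7, -4.7]
opening: 0.632
finger_force: 20.0
clock: 13.93
tool_pos: [0.5598, -0.0886, 0.0393]
eef_rot: [0.814, 0.581, 0.0, 0.0]
contact_force: [0.2, -0.4, -0.1]
opening: 0.75
finger_force: 0.0
t 13.93 p [ 0.5598 -0.0886  0.0393] yaw 71.04 F [ 0.2 -0.4 -0.1] op 0.75 ff 0.0 q [ 0.22  0.92 -0.24  1.87  0.5   0.41 -0.73]
w8 30385 slope [0.    0.002] pad top z over tcp 0.02578135230643753
tip ahead 0.08343649081851504 sides -0.030930680483180335 0.02485180381001494 ((0.09269341826438904, 0.05551932752132416), 71.2972412109375)
```

Flat now. Before re-gripping, I'll take one wrist measurement of the socket at this same yaw, so camera bias cancels against the board measurement.

```bash
python3 -m creep '[{"grip":0.6,"tx":-0.55,"ty":-0.3,"tz":0,"spin":0},{"grip":0.6,"tx":0,"ty":0,"tz":-3,"spin":0},{"grip":0.6,"tx":0,"ty":0,"tz":-4,"spin":0},{"grip":0.6,"tx":0,"ty":0,"tz":-4,"spin":0},{"grip":0.6,"tx":0,"ty":0,"tz":-4,"spin":0},{"grip":0.6,"tx":3,"ty":-0.5,"tz":-3.5,"spin":0},{"grip":0.6,"tx":4,"ty":-0.9,"tz":0,"spin":0},{"grip":0.6,"tx":4,"ty":-0.9,"tz":0,"spin":0}]'
python3 -m creep '[{"grip":0.6,"tx":4,"ty":-0.9,"tz":0,"spin":0},{"grip":0.6,"tx":0,"ty":0,"tz":0,"spin":0},{"grip":0.6,"tx":0,"ty":0,"tz":0,"spin":0}]'
python3 - <<'E'
from h import *
from scipy.optimize import least_squares
s=st();snap('wrist','w9');m=load('w9');D=m['d'];v,u=np.mgrid[:400,:640];fx,fy,cx,cy=m['K'];T=np.linalg.inv(m['E'])
P=np.stack([(u-cx)/fx*D,(v-cy)/fy*D,D],-1).reshape(-1,3)@T[:3,:3].T+T[:3,3];P=P[(D.ravel()>0)&(abs(P[:,2]-.084)<.004)&(np.hypot(P[:,0]-.5525,P[:,1]-.116)<.055)]
L=P[:,:2];c=np.array([.5525,.116]);print(len(L),np.median(P[:,2]))
for _ in range(5):
    a=np.arctan2(*(L-c).T[::-1]);rr=np.hypot(*(L-c).T);b=(a/np.radians(8)).astype(int)
    O=np.array([L[b==i][rr[b==i].argmax()] for i in set(b)]);I=np.array([L[b==i][rr[b==i].argmin()] for i in set(b)])
    q=least_squares(lambda q:np.hypot(O[:,0]-q[0],O[:,1]-q[1])-q[2],[*c,.04],loss='soft_l1',f_scale=.001).x;c=q[:2]
qi=least_squares(lambda q:np.hypot(I[:,0]-q[0],I[:,1]-q[1])-q[2],[*c,.021],loss='soft_l1',f_scale=.001).x
print(q,qi);cv2.imwrite('pics/w9.png',m['p'][...,::-1])
# slot direction from inner points far from axis
k=np.hypot(*(I-c).T)>.027;print(np.degrees(np.arctan2(*(I[k]-c).T[::-1])))
go(s,.5553+.0,-.0937,.0364)
E
```

```text
clock: 14.65
tool_pos: [0.5696, 0.015, 0.223]
eef_rot: [0.815, 0.579, 0.002, 0.002]
contact_force: [0.1, 1.2, -0.3]
opening: 0.799
finger_force: 0.0
clock: 14.9
tool_pos: [0.5723, 0.0598, 0.2206]
eef_rot: [0.812, 0.583, 0.001, -0.0]
contact_force: [-0.0, -1.2, -0.2]
opening: 0.802
finger_force: 0.0
t 14.9 p [0.5723 0.0598 0.2206] yaw 71.39 F [-0.  -1.2 -0.2] op 0.802 ff 0.0 q [ 0.05  0.66 -0.4   1.73  0.33  0.81 -0.83]
4377 0.08346384909058713
[0.55224042 0.11468382 0.04003243] [0.55196744 0.11480152 0.02132768]
[144.56652362 175.89299732 179.99481511]
tx,ty cm [-15.1    3.29] tz 18.42
```

```bash
python3 -m creep '[{"grip":0.6,"tx":-3,"ty":0.6,"tz":0,"spin":0},{"grip":0.6,"tx":-4,"ty":0.9,"tz":0,"spin":0},{"grip":0.6,"tx":-4,"ty":0.9,"tz":0,"spin":0},{"grip":0.6,"tx":-3.5,"ty":0.8,"tz":1,"spin":0},{"grip":0.6,"tx":-0.5,"ty":0.1,"tz":3,"spin":0},{"grip":0.6,"tx":0,"ty":0,"tz":3.5,"spin":0},{"grip":0.6,"tx":0,"ty":0,"tz":3,"spin":0},{"grip":0.6,"tx":0,"ty":0,"tz":0,"spin":0}]'
python3 -m creep '[{"grip":0.6,"tx":0,"ty":0,"tz":1.5,"spin":0},{"grip":0.6,"tx":0,"ty":0,"tz":0,"spin":0},{"grip":0.6,"tx":0,"ty":0,"tz":0,"spin":0}]'
python3 - <<'E'
from h import *
s=st();go(s,.5552,-.0928,.0364)
E
```

```text
clock: 15.62
tool_pos: [0.5503, -0.0992, 0.1103]
eef_rot: [0.815, 0.579, -0.005, -0.003]
contact_force: [-1.1, 0.2, 0.4]
opening: 0.801
finger_force: 0.0
clock: 15.87
tool_pos: [0.5551, -0.0972, 0.101]
eef_rot: [0.814, 0.58, -0.0, 0.0]
contact_force: [0.1, 0.3, 0.2]
opening: 0.802
finger_force: 0.0
t 15.87 p [ 0.5551 -0.0972  0.101 ] yaw 70.97 F [0.1 0.3 0.2] op 0.802 ff 0.0 q [ 0.27  0.82 -0.31  1.86  0.46  0.53 -0.68]
tx,ty cm [ 0.42 -0.13] tz 6.46
```

```bash
python3 -m creep '[{"grip":0.6,"tx":0.2,"ty":-0.1,"tz":2,"spin":0},{"grip":0.6,"tx":0.2,"ty":0,"tz":2,"spin":0},{"grip":0.6,"tx":0,"ty":0,"tz":2,"spin":0},{"grip":0.6,"tx":0,"ty":0,"tz":0.4,"spin":0},{"grip":0.6,"tx":0,"ty":0,"tz":0,"spin":0}]'
python3 - <<'E'
from h import *
s=st();go(s,.5552,-.0928,.0364);snap('wrist','w10');pad('w10',s['tool_pos']);tip('w10',s,.065)
E
```

```text
clock: 16.28
tool_pos: [0.5555, -0.0923, 0.0366]
eef_rot: [0.814, 0.581, -0.0, 0.0]
contact_force: [0.2, 0.6, 0.1]
opening: 0.799
finger_force: 0.0
t 16.28 p [ 0.5555 -0.0923  0.0366] yaw 71.04 F [0.2 0.6 0.1] op 0.799 ff 0.0 q [ 0.22  0.93 -0.24  1.88  0.51  0.4  -0.73]
tx,ty cm [-0.06 -0.01] tz 0.02
w10 33800 slope [ 0.001 -0.   ] pad top z over tcp 0.02915212909210796
tip ahead 0.08895693611943765 sides -0.02769193285246964 0.02843837425387745 ((0.09669343382120132, 0.05591018497943878), 71.24182891845703)
```

```bash
python3 -m creep '[{"grip":-1,"tx":0,"ty":0,"tz":0,"spin":0},{"grip":-1,"tx":0,"ty":0,"tz":0,"spin":0},{"grip":-1,"tx":0,"ty":0,"tz":0,"spin":0},{"grip":-1,"tx":0,"ty":0,"tz":0,"spin":0},{"grip":-1,"tx":0,"ty":0,"tz":0,"spin":0},{"grip":-1,"tx":0,"ty":0,"tz":-2.5,"spin":0},{"grip":-1,"tx":0,"ty":0,"tz":-3.5,"spin":0},{"grip":-1,"tx":0,"ty":0,"tz":-3.5,"spin":0}]' 60
python3 -m creep '[{"grip":-1,"tx":0,"ty":0,"tz":-3.5,"spin":0},{"grip":-1,"tx":2.5,"ty":-0.9,"tz":0,"spin":0},{"grip":-1,"tx":3.6,"ty":-1.3,"tz":0,"spin":0},{"grip":-1,"tx":3.7,"ty":-1.3,"tz":0,"spin":0},{"grip":-1,"tx":3.7,"ty":-1.3,"tz":0,"spin":0},{"grip":-1,"tx":3.6,"ty":-1.3,"tz":0,"spin":0},{"grip":-1,"tx":2.5,"ty":-0.9,"tz":0,"spin":0},{"grip":-1,"tx":0,"ty":0,"tz":0,"spin":0}]'
python3 - <<'E'
from h import *
s=st();go(s,.5522,.116,.132);snap('wrist','w11');pad('w11',s['tool_pos']);tip('w11',s,s['tool_pos'][2]+.0286)
E
```

```text
clock: 17.0
tool_pos: [0.5543, -0.0919, 0.1316]
eef_rot: [0.814, 0.581, -0.001, -0.001]
contact_force: [0.7, 0.7, -4.0]
opening: 0.627
finger_force: 60.0
clock: 17.67
tool_pos: [0.552, 0.126, 0.1668]
eef_rot: [0.811, 0.586, 0.003, -0.003]
contact_force: [-0.1, 0.7, -3.8]
opening: 0.628
finger_force: 60.0
t 17.67 p [0.552  0.126  0.1668] yaw 71.69 F [-0.1  0.7 -3.8] op 0.628 ff 59.99318215996027 q [-0.1   0.72 -0.35  1.81  0.36  0.66 -0.97]
tx,ty cm [-0.94  0.33] tz 3.48
w11 33280 slope [-0.002  0.004] pad top z over tcp 0.02706100211630924
tip ahead 0.08325018101515955 sides -0.02550638348617649 0.0293682361080164 ((0.09474095702171326, 0.05487268418073654), 71.62325286865234)
```

```bash
python3 -m creep '[{"grip":-1,"tx":0,"ty":0,"tz":1.5,"spin":0},{"grip":-1,"tx":0,"ty":0,"tz":1.5,"spin":0},{"grip":-1,"tx":0,"ty":0,"tz":0,"spin":0},{"grip":-1,"tx":0,"ty":0,"tz":0,"spin":0},{"grip":-1,"tx":0,"ty":0,"tz":0,"spin":0}]'
python3 - <<'E'
from h import *
s=st();go(s,.5522,.116,.122);snap('wrist','w12');pad('w12',s['tool_pos']);tip('w12',s,s['tool_pos'][2]+.0286)
E
```

```text
clock: 18.13
tool_pos: [0.5533, 0.1155, 0.1366]
eef_rot: [0.814, 0.581, 0.0, 0.0]
contact_force: [0.8, -0.4, -4.0]
opening: 0.625
finger_force: 60.0
t 18.13 p [0.5533 0.1155 0.1366] yaw 70.99 F [ 0.8 -0.4 -4. ] op 0.625 ff 59.9924137070775 q [-0.1   0.77 -0.31  1.84  0.39  0.6  -0.99]
tx,ty cm [ 0.01 -0.12] tz 1.46
w12 33278 slope [-0.001  0.001] pad top z over tcp 0.02766835300937806
tip ahead 0.08813218639864165 sides -0.02738147660076357 0.027998993320114074 ((0.09527354687452316, 0.05518354848027229), 71.1667251586914)
```

```bash
python3 -m creep '[{"grip":-1,"tx":0.1,"ty":-0.1,"tz":0.5,"spin":0},{"grip":-1,"tx":0,"ty":0,"tz":0.5,"spin":0},{"grip":-1,"tx":0,"ty":0,"tz":0.3,"spin":0},{"grip":-1,"tx":0,"ty":0,"tz":0,"spin":0},{"grip":-1,"tx":0,"ty":0,"tz":0,"spin":0}]'
python3 -m creep '[{"grip":-1,"tx":0,"ty":0,"tz":0.2,"spin":0},{"grip":-1,"tx":0,"ty":0,"tz":0.2,"spin":0},{"grip":-1,"tx":0,"ty":0,"tz":0,"spin":0}]'
python3 - <<'E'
from h import *
s=st();go(s,.5522,.116,.117)
E
```

```text
clock: 18.6
tool_pos: [0.5522, 0.1175, 0.1229]
eef_rot: [0.814, 0.581, -0.0, -0.0]
contact_force: [0.2, 0.9, -3.6]
opening: 0.626
finger_force: 60.0
clock: 18.85
tool_pos: [0.5522, 0.1174, 0.1188]
eef_rot: [0.814, 0.581, -0.0, -0.0]
contact_force: [-0.0, -1.0, -4.4]
opening: 0.628
finger_force: 60.0
t 18.85 p [0.5522 0.1174 0.1188] yaw 71.05 F [-0.  -1.  -4.4] op 0.628 ff 59.99248702079058 q [-0.12  0.79 -0.3   1.85  0.4   0.56 -1.01]
tx,ty cm [-0.14  0.04] tz 0.18
```

The foot is 2 mm into the lip with no contact. Continuing down gently.

```bash
python3 -m creep '[{"grip":-1,"tx":-0.05,"ty":0,"tz":0.25,"spin":0},{"grip":-1,"tx":0,"ty":0,"tz":0.25,"spin":0},{"grip":-1,"tx":0,"ty":0,"tz":0,"spin":0}]'
python3 - <<'E'
from h import *
s=st();go(s,.5522,.1165,.097)
E
```

```text
clock: 19.1
tool_pos: [0.552, 0.117, 0.1137]
eef_rot: [0.814, 0.581, -0.0, -0.0]
contact_force: [0.7, 0.4, -3.4]
opening: 0.625
finger_force: 60.0
t 19.1 p [0.552  0.117  0.1137] yaw 71.06 F [ 0.7  0.4 -3.4] op 0.625 ff 59.991878271102905 q [-0.12  0.8  -0.29  1.85  0.41  0.55 -1.01]
tx,ty cm [-0.04  0.03] tz 1.67
```

```bash
python3 -m creep '[{"grip":-1,"tx":0,"ty":0,"tz":0.35,"spin":0},{"grip":-1,"tx":0,"ty":0,"tz":0.35,"spin":0},{"grip":-1,"tx":0,"ty":0,"tz":0.35,"spin":0},{"grip":-1,"tx":0,"ty":0,"tz":0,"spin":0}]'
python3 -m creep '[{"grip":-1,"tx":0,"ty":0,"tz":0.25,"spin":0},{"grip":-1,"tx":0,"ty":0,"tz":0.25,"spin":0},{"grip":-1,"tx":0,"ty":0,"tz":0,"spin":0}]'
python3 - <<'E'
from h import *
s=st();go(s,.5522,.1165,.097)
E
```

```text
clock: 19.43
tool_pos: [0.5519, 0.117, 0.1028]
eef_rot: [0.814, 0.581, -0.001, -0.0]
contact_force: [-1.0, 0.1, -4.0]
opening: 0.629
finger_force: 60.0
clock: 19.68
tool_pos: [0.552, 0.1169, 0.0982]
eef_rot: [0.814, 0.581, -0.0, -0.0]
contact_force: [-0.1, 0.7, -4.5]
opening: 0.629
finger_force: 60.0
t 19.68 p [0.552  0.1169 0.0982] yaw 71.06 F [-0.1  0.7 -4.5] op 0.629 ff 59.99239034950733 q [-0.13  0.82 -0.28  1.86  0.42  0.52 -1.02]
tx,ty cm [-0.03  0.04] tz 0.12
```

Clean entry. Press to the floor, then check force.

```bash
python3 -m creep '[{"grip":-1,"tx":0,"ty":0,"tz":0.15,"spin":0},{"grip":-1,"tx":0,"ty":0,"tz":0.1,"spin":0},{"grip":-1,"tx":0,"ty":0,"tz":0,"spin":0},{"grip":-1,"tx":0,"ty":0,"tz":0,"spin":0}]'
python3 - <<'E'
from h import *
s=st()
E
```

```text
clock: 20.02
tool_pos: [0.5523, 0.1171, 0.0975]
eef_rot: [0.814, 0.581, 0.0, 0.0]
contact_force: [-3.5, -0.0, 7.4]
opening: 0.631
finger_force: 60.0
t 20.02 p [0.5523 0.1171 0.0975] yaw 71.06 F [-3.5 -0.   7.4] op 0.631 ff 59.9914612993598 q [-0.13  0.82 -0.28  1.86  0.42  0.51 -1.02]
```

```bash
python3 -m creep '[{"grip":-1,"tx":0,"ty":0,"tz":0,"spin":3},{"grip":-1,"tx":0,"ty":0,"tz":0,"spin":4},{"grip":-1,"tx":0,"ty":0,"tz":0,"spin":4},{"grip":-1,"tx":0,"ty":0,"tz":0,"spin":4},{"grip":-1,"tx":0,"ty":0,"tz":0,"spin":0}]'
python3 - <<'E'
from h import *
s=st();print(s['moment'])
E
```

```text
clock: 20.43
tool_pos: [0.5536, 0.1176, 0.0975]
eef_rot: [0.883, 0.469, 0.002, 0.001]
contact_force: [-0.0, -0.9, 5.7]
opening: 0.626
finger_force: 60.0
t 20.43 p [0.5536 0.1176 0.0975] yaw 55.94 F [-0.  -0.9  5.7] op 0.626 ff 59.98790793120861 q [-0.17  0.82 -0.21  1.86  0.33  0.49 -1.2 ]
[-0.07719456  0.0447752  -0.09830302]
```

```bash
python3 -m creep '[{"grip":-1,"tx":-0.1,"ty":0,"tz":0,"spin":5},{"grip":-1,"tx":0,"ty":0,"tz":0,"spin":5},{"grip":-1,"tx":0,"ty":0,"tz":0,"spin":5},{"grip":-1,"tx":0,"ty":0,"tz":0,"spin":5},{"grip":-1,"tx":0,"ty":0,"tz":0,"spin":5},{"grip":-1,"tx":0,"ty":0,"tz":0,"spin":5},{"grip":-1,"tx":0,"ty":0,"tz":0,"spin":5},{"grip":-1,"tx":0,"ty":0,"tz":0,"spin":4}]'
python3 -m creep '[{"grip":-1,"tx":0,"ty":0,"tz":0,"spin":3},{"grip":-1,"tx":0,"ty":0,"tz":0,"spin":0},{"grip":-1,"tx":0,"ty":0,"tz":0,"spin":0}]'
python3 - <<'E'
from h import *
s=st();print(s['moment'])
E
```

```text
clock: 21.1
tool_pos: [0.5541, 0.1164, 0.0975]
eef_rot: [0.989, 0.147, 0.003, 0.0]
contact_force: [2.7, -0.3, 5.8]
opening: 0.629
finger_force: 60.0
clock: 21.35
tool_pos: [0.554, 0.1163, 0.0975]
eef_rot: [0.992, 0.123, 0.003, 0.0]
contact_force: [2.2, -1.1, 5.4]
opening: 0.626
finger_force: 60.0
t 21.35 p [0.554  0.1163 0.0975] yaw 14.14 F [ 2.2 -1.1  5.4] op 0.626 ff 59.986965134739876 q [-0.27  0.82 -0.03  1.87  0.05  0.45 -1.66]
[-0.25609784 -0.34184568 -0.08748461]
```

```bash
python3 -m creep '[{"grip":-1,"tx":0,"ty":0,"tz":0,"spin":2},{"grip":-1,"tx":0,"ty":0,"tz":0,"spin":2},{"grip":-1,"tx":0,"ty":0,"tz":0,"spin":0},{"grip":-1,"tx":0,"ty":0,"tz":0,"spin":0}]'
python3 - <<'E'
from h import *
s=st();print(s['moment'])
E
python3 -m creep '[{"grip":-1,"tx":0,"ty":0,"tz":0,"spin":1.5},{"grip":-1,"tx":0,"ty":0,"tz":0,"spin":1.5},{"grip":-1,"tx":0,"ty":0,"tz":0,"spin":0},{"grip":-1,"tx":0,"ty":0,"tz":0,"spin":0}]'
python3 - <<'E'
from h import *
s=st();print(s['moment']);snap('wrist','w13');tip('w13',s,.125);pad('w13',s['tool_pos'])
E
```

```text
clock: 21.68
tool_pos: [0.5541, 0.1162, 0.0975]
eef_rot: [0.996, 0.088, 0.003, -0.0]
contact_force: [1.8, -1.3, 5.8]
opening: 0.627
finger_force: 60.0
t 21.68 p [0.5541 0.1162 0.0975] yaw 10.14 F [ 1.8 -1.3  5.8] op 0.627 ff 59.98725134879351 q [-0.28  0.82 -0.01  1.87  0.02  0.45 -1.7 ]
[-0.28760665 -0.35799568  0.02942118]
clock: 22.02
tool_pos: [0.5541, 0.1161, 0.0975]
eef_rot: [0.998, 0.063, 0.003, 0.0]
contact_force: [1.9, -1.5, 5.3]
opening: 0.627
finger_force: 60.0
t 22.02 p [0.5541 0.1161 0.0975] yaw 7.21 F [ 1.9 -1.5  5.3] op 0.627 ff 60.01508541405201 q [-0.29  0.82  0.    1.87  0.    0.45 -1.73]
[-0.34388126 -0.33452702  0.31951072]
tip ahead 0.08824536537743467 sides -0.028643099627085656 0.027474783410899845 ((0.09622371196746826, 0.05587714537978172), 7.468631744384766)
w13 33282 slope [0.003 0.001] pad top z over tcp 0.027479966136653933
```

Moment rose, so the stop is met. I'll back off 2° to remove the wind-up, open the gripper and rise, then measure board and lever.

```bash
python3 -m creep '[{"grip":-1,"tx":0,"ty":0,"tz":0,"spin":-1},{"grip":-1,"tx":0,"ty":0,"tz":0,"spin":-1},{"grip":-1,"tx":0,"ty":0,"tz":0,"spin":0},{"grip":0.7,"tx":0,"ty":0,"tz":0,"spin":0},{"grip":0.7,"tx":0,"ty":0,"tz":0,"spin":0},{"grip":0.7,"tx":0,"ty":0,"tz":0,"spin":0},{"grip":0.7,"tx":0,"ty":0,"tz":0,"spin":0},{"grip":0.7,"tx":0,"ty":0,"tz":0,"spin":0}]'
python3 -m creep '[{"grip":0.7,"tx":0,"ty":0,"tz":-2,"spin":0},{"grip":0.7,"tx":0,"ty":0,"tz":-3,"spin":0},{"grip":0.7,"tx":0,"ty":0,"tz":-4,"spin":0},{"grip":0.7,"tx":0,"ty":0,"tz":-4,"spin":0},{"grip":0.7,"tx":-2,"ty":0,"tz":-2,"spin":0},{"grip":0.7,"tx":-2,"ty":2,"tz":0,"spin":0},{"grip":0.7,"tx":0,"ty":0,"tz":0,"spin":0},{"grip":0.7,"tx":0,"ty":0,"tz":0,"spin":0}]'
cat >> h.py <<'E'
def look(f,s):
    from scipy.spatial.transform import Rotation as Ro
    snap('wrist',f);m=load(f);p=m['p'];h=cv2.cvtColor(p,cv2.COLOR_RGB2HSV);pad(f,s['tool_pos'])
    g=cv2.inRange(h,(55,60,30),(90,255,255));n,l,t,c=cv2.connectedComponentsWithStats(g);i=1+t[1:,4].argmax();pts=cv2.findNonZero((l==i).astype(np.uint8))
    w=np.array([world(f,*q[0],z=.125)[:2] for q in pts],np.float32);b=cv2.minAreaRect(w);print('board',b)
    red=cv2.inRange(h,(0,140,60),(8,255,255))|cv2.inRange(h,(172,140,60),(180,255,255));n,l,t,c=cv2.connectedComponentsWithStats(red)
    D=m['d'];v,u=np.mgrid[:400,:640];fx,fy,cx,cy=m['K'];T=np.linalg.inv(m['E']);P=np.stack([(u-cx)/fx*D,(v-cy)/fy*D,D],-1)@T[:3,:3].T+T[:3,3]
    S=np.array([.5522,.1160]);a=np.radians(11.0);R=np.array([[np.cos(a),-np.sin(a)],[np.sin(a),np.cos(a)]])
    for i in range(1,n):
        if t[i,4]<15: continue
        Q=P[(l==i)&(D>0)];zt=np.percentile(Q[:,2],95);tp=Q[Q[:,2]>zt-.004];k=tp[:,:2].mean(0);loc=(k-S)@R
        print('red',t[i,4],c[i],'top z',zt,'xy',k,'stand',loc,'q',np.arctan2(-loc[0],-loc[1]),'r',np.hypot(*loc))
E
python3 - <<'E'
from h import *
s=st();look('w14',s)
E
```

```text
clock: 22.73
tool_pos: [0.5514, 0.1163, 0.096]
eef_rot: [0.997, 0.079, -0.0, 0.0]
contact_force: [-0.4, 0.1, -0.0]
opening: 0.848
finger_force: 0.0
clock: 23.4
tool_pos: [0.5145, 0.0888, 0.2466]
eef_rot: [0.997, 0.078, -0.0, 0.0]
contact_force: [0.2, -0.4, 0.8]
opening: 0.849
finger_force: 0.0
t 23.4 p [0.5145 0.0888 0.2466] yaw 8.95 F [ 0.2 -0.4  0.8] op 0.849 ff 0.0 q [-0.26  0.54 -0.01  1.87  0.01  0.73 -1.68]
w14 12687 slope [-0.001  0.001] pad top z over tcp -0.12193503789392601
board ((0.5530205965042114, 0.11756914854049683), (0.17814064025878906, 0.05558907240629196), 9.561127662658691)
red 416 [445.65144231  58.50721154] top z 0.12564396581651796 xy [0.6310397  0.01568273] stand [ 0.05824975 -0.11351748] q -0.47410002420068315 r 0.12759017184776292
red 110 [347.89090909 150.99090909] top z 0.0267821122170335 xy [0.53904594 0.06391117] stand [-0.0228514  -0.04862189] q 0.43934585632089496 r 0.05372406320388283
```

The board is seated (top z 125 mm), centred at (0.553, 0.1176), yaw 9.6°, about 1.4° from square. The lever is at q ≈ −0.47 and the ring at about 0.1, so about 2.7 rad is needed. Now to the knob.

```bash
python3 -m creep '[{"grip":0.4,"tx":1.5,"ty":1.3,"tz":0,"spin":0},{"grip":0.4,"tx":2.9,"ty":2.6,"tz":0,"spin":0},{"grip":0.4,"tx":3,"ty":2.6,"tz":0,"spin":0},{"grip":0.4,"tx":2.5,"ty":2.2,"tz":0,"spin":0},{"grip":0.4,"tx":0.5,"ty":0.4,"tz":0,"spin":-4},{"grip":0.4,"tx":0,"ty":0,"tz":0,"spin":-6},{"grip":0.4,"tx":0,"ty":0,"tz":0,"spin":-6},{"grip":0.4,"tx":0,"ty":0,"tz":0,"spin":-6}]'
python3 -m creep '[{"grip":0.4,"tx":0,"ty":0,"tz":2.5,"spin":-5},{"grip":0.4,"tx":0,"ty":0,"tz":3,"spin":-2},{"grip":0.4,"tx":0,"ty":0,"tz":2,"spin":0},{"grip":0.4,"tx":0,"ty":0,"tz":0,"spin":0},{"grip":0.4,"tx":0,"ty":0,"tz":0,"spin":0}]'
python3 - <<'E'
from h import *
s=st();go(s,.6315,.015,.086)
E
```

```text
clock: 24.12
tool_pos: [0.6329, 0.0174, 0.2448]
eef_rot: [0.963, 0.27, -0.0, -0.0]
contact_force: [-0.8, 0.3, 0.4]
opening: 0.699
finger_force: 0.0
clock: 24.53
tool_pos: [0.632, 0.0173, 0.1697]
eef_rot: [0.945, 0.326, -0.001, -0.001]
contact_force: [0.2, 0.0, 0.3]
opening: 0.697
finger_force: 0.0
t 24.53 p [0.632  0.0173 0.1697] yaw 38.08 F [0.2 0.  0.3] op 0.697 ff 0.0 q [-0.02  0.78 -0.15  1.61  0.15  0.77 -1.14]
tx,ty cm [-0.18  0.15] tz 8.37
```

```bash
python3 -m creep '[{"grip":0.4,"tx":-0.2,"ty":0.15,"tz":2.5,"spin":0},{"grip":0.4,"tx":0,"ty":0,"tz":2.5,"spin":0},{"grip":0.4,"tx":-0.1,"ty":0,"tz":2.3,"spin":0},{"grip":0.4,"tx":0,"ty":0,"tz":1,"spin":0},{"grip":-1,"tx":0,"ty":0,"tz":0,"spin":0},{"grip":-1,"tx":0,"ty":0,"tz":0,"spin":0},{"grip":-1,"tx":0,"ty":0,"tz":0,"spin":0},{"grip":-1,"tx":0,"ty":0,"tz":0,"spin":0}]' 25
python3 -m creep '[{"grip":-1,"tx":0,"ty":0,"tz":0,"spin":0},{"grip":-1,"tx":0,"ty":0,"tz":0,"spin":0},{"grip":-1,"tx":0,"ty":0,"tz":0,"spin":0},{"grip":-1,"tx":0,"ty":0,"tz":0,"spin":0},{"grip":-1,"tx":0,"ty":0,"tz":0,"spin":0}]'
python3 - <<'E'
from h import *
s=st();go(s,.6315,.015,.086)
E
```

```text
clock: 25.2
tool_pos: [0.6324, 0.0139, 0.09]
eef_rot: [0.945, 0.326, 0.002, 0.0]
contact_force: [-0.2, 0.3, -0.3]
opening: 0.419
finger_force: 0.0
clock: 25.62
tool_pos: [0.6308, 0.0147, 0.089]
eef_rot: [0.945, 0.326, 0.0, -0.001]
contact_force: [-2.8, 1.3, 6.5]
opening: 0.24
finger_force: 25.0
t 25.62 p [0.6308 0.0147 0.089 ] yaw 38.09 F [-2.8  1.3  6.5] op 0.24 ff 24.99621226452291 q [-0.03  0.89 -0.13  1.66  0.17  0.6  -1.16]
tx,ty cm [0.07 0.02] tz 0.3
```

```bash
python3 -m creep '[{"grip":-1,"tx":-0.68,"ty":-0.02,"tz":0,"spin":3},{"grip":-1,"tx":-1.36,"ty":-0.07,"tz":0,"spin":6},{"grip":-1,"tx":-1.36,"ty":-0.07,"tz":0,"spin":6},{"grip":-1,"tx":-1.36,"ty":-0.07,"tz":0,"spin":6},{"grip":-1,"tx":0,"ty":0,"tz":0,"spin":0},{"grip":-1,"tx":0,"ty":0,"tz":0,"spin":0}]'
cat >> h.py <<'E'
def lev(s,S=(.5525,.117),y=11.0):
    a=np.radians(y);d=np.array(s['tool_pos'])[:2]-S;l=np.array([d@[np.cos(a),np.sin(a)],d@[-np.sin(a),np.cos(a)]]);q=np.arctan2(-l[0],-l[1])
    print('tcp lever q',round(q,3),'r',round(np.hypot(*l),4),'ideal yaw',y-np.degrees(q))
E
python3 - <<'E'
from h import *
s=st();lev(s)
E
```

```text
clock: 26.12
tool_pos: [0.5894, -0.0065, 0.089]
eef_rot: [0.989, 0.15, 0.001, -0.001]
contact_force: [-0.3, 4.5, 7.2]
opening: 0.24
finger_force: 25.0
t 26.12 p [ 0.5894 -0.0065  0.089 ] yaw 17.2 F [-0.3  4.5  7.2] op 0.24 ff 24.995877156034112 q [-0.05  0.85 -0.04  1.8   0.05  0.5  -1.39]
tcp lever q -0.098 r 0.1289 ideal yaw 16.642980012388858
```

```bash
python3 -m creep '[{"grip":-1,"tx":-1.36,"ty":-0.03,"tz":0,"spin":6},{"grip":-1,"tx":-1.36,"ty":-0.07,"tz":0,"spin":6},{"grip":-1,"tx":-1.36,"ty":-0.07,"tz":0,"spin":6},{"grip":-1,"tx":-1.36,"ty":-0.07,"tz":0,"spin":6},{"grip":-1,"tx":-1.36,"ty":-0.07,"tz":0,"spin":6},{"grip":-1,"tx":-1.36,"ty":-0.07,"tz":0,"spin":6},{"grip":-1,"tx":-0.9,"ty":-0.05,"tz":0,"spin":4},{"grip":-1,"tx":0,"ty":0,"tz":0,"spin":0}]'
python3 - <<'E'
from h import *
s=st();lev(s)
E
```

```text
clock: 26.78
tool_pos: [0.5021, -0.0023, 0.089]
eef_rot: [0.98, -0.198, 0.002, -0.001]
contact_force: [2.2, 3.6, 5.5]
opening: 0.242
finger_force: 25.0
t 26.78 p [ 0.5021 -0.0023  0.089 ] yaw -22.86 F [2.2 3.6 5.5] op 0.242 ff 24.997389195486903 q [-0.15  0.79  0.1   2.06 -0.25  0.29 -1.81]
tcp lever q 0.592 r 0.1295 ideal yaw -22.91330568513694
```

```bash
python3 -m creep '[{"grip":-1,"tx":-0.57,"ty":-0.02,"tz":0,"spin":2.5},{"grip":-1,"tx":0,"ty":0,"tz":0,"spin":0}]'
python3 - <<'E'
from h import *
s=st();lev(s);look('wa',s)
E
python3 -m creep '[{"grip":-1,"tx":0.68,"ty":-0.02,"tz":0,"spin":-3},{"grip":-1,"tx":1.36,"ty":-0.07,"tz":0,"spin":-6},{"grip":-1,"tx":1.36,"ty":-0.07,"tz":0,"spin":-6},{"grip":-1,"tx":1.36,"ty":-0.07,"tz":0,"spin":-6},{"grip":-1,"tx":1.36,"ty":-0.07,"tz":0,"spin":-6},{"grip":-1,"tx":1.36,"ty":-0.07,"tz":0,"spin":-6},{"grip":-1,"tx":0,"ty":0,"tz":0,"spin":0}]'
python3 - <<'E'
from h import *
s=st();lev(s)
E
```

```text
clock: 26.95
tool_pos: [0.498, -0.0006, 0.089]
eef_rot: [0.976, -0.219, 0.003, -0.001]
contact_force: [3.9, 2.7, 6.5]
opening: 0.242
finger_force: 25.0
t 26.95 p [ 0.498  -0.0006  0.089 ] yaw -25.3 F [3.9 2.7 6.5] op 0.242 ff 24.997430155053735 q [-0.15  0.79  0.1   2.08 -0.27  0.28 -1.84]
tcp lever q 0.626 r 0.1296 ideal yaw -24.85966536565323
wa 2541 slope [-0.    -0.005] pad top z over tcp 0.03634534968124334
board ((0.5102803707122803, 0.0957380160689354), (0.027273986488580704, 0.024317512288689613), 64.84413146972656)
red 3922 [320.38449771 273.04946456] top z 0.1253111889954574 xy [ 0.5014879  -0.00154622] stand [-0.07220925 -0.10571024] q 0.5992843056329464 r 0.12801887207665916
red 268 [198.13432836 263.92164179] top z 0.026449121392236506 xy [0.50416465 0.09365346] stand [-0.05141673 -0.01277039] q 1.3273520411606865 r 0.052978891397255895
clock: 27.58
tool_pos: [0.5719, -0.0106, 0.0889]
eef_rot: [0.998, 0.07, 0.002, -0.001]
contact_force: [-1.4, 5.1, 10.7]
opening: 0.244
finger_force: 25.0
t 27.58 p [ 0.5719 -0.0106  0.0889] yaw 8.07 F [-1.4  5.1 10.7] op 0.244 ff 24.99505491927266 q [-0.06  0.84 -0.    1.85 -0.    0.45 -1.49]
tcp lever q 0.041 r 0.1291 ideal yaw 8.644402276965458
```

Ring pointer moved 0.44 → 1.33 rad, so the ratchet is driving. Continue the return stroke and then tighten again.

```bash
python3 -m creep '[{"grip":-1,"tx":1.36,"ty":-0.05,"tz":-0.1,"spin":-6},{"grip":-1,"tx":1.36,"ty":-0.07,"tz":0,"spin":-6},{"grip":-1,"tx":1.36,"ty":-0.07,"tz":0,"spin":-6},{"grip":-1,"tx":1.36,"ty":-0.07,"tz":0,"spin":-6},{"grip":-1,"tx":1.36,"ty":-0.07,"tz":0,"spin":-6},{"grip":-1,"tx":1.36,"ty":-0.07,"tz":0,"spin":-6},{"grip":-1,"tx":0.6,"ty":-0.02,"tz":0,"spin":-2.6},{"grip":-1,"tx":0,"ty":0,"tz":0,"spin":0}]'
python3 - <<'E'
from h import *
s=st();lev(s)
E
```

```text
clock: 28.25
tool_pos: [0.6456, 0.028, 0.0891]
eef_rot: [0.919, 0.394, 0.001, -0.001]
contact_force: [-3.6, 3.4, 4.6]
opening: 0.244
finger_force: 25.0
t 28.25 p [0.6456 0.028  0.0891] yaw 46.39 F [-3.6  3.4  4.6] op 0.244 ff 24.995695436373353 q [-0.02  0.91 -0.18  1.61  0.23  0.65 -1.07]
tcp lever q -0.616 r 0.1288 ideal yaw 46.27431182032427
```

```bash
python3 -m creep '[{"grip":-1,"tx":-0.68,"ty":0,"tz":0,"spin":3},{"grip":-1,"tx":-1.36,"ty":-0.07,"tz":0,"spin":6},{"grip":-1,"tx":-1.36,"ty":-0.07,"tz":0,"spin":6},{"grip":-1,"tx":-1.36,"ty":-0.07,"tz":0,"spin":6},{"grip":-1,"tx":-1.36,"ty":-0.07,"tz":0,"spin":6},{"grip":-1,"tx":-1.36,"ty":-0.07,"tz":0,"spin":6},{"grip":-1,"tx":0,"ty":0,"tz":0,"spin":0}]'
python3 - <<'E'
from h import *
s=st();lev(s)
E
python3 -m creep '[{"grip":-1,"tx":-1.36,"ty":-0.05,"tz":0,"spin":6},{"grip":-1,"tx":-1.36,"ty":-0.07,"tz":0,"spin":6},{"grip":-1,"tx":-1.36,"ty":-0.07,"tz":0,"spin":6},{"grip":-1,"tx":-1.36,"ty":-0.07,"tz":0,"spin":6},{"grip":-1,"tx":-1.36,"ty":-0.07,"tz":0,"spin":6},{"grip":-1,"tx":-1.36,"ty":-0.07,"tz":0,"spin":6},{"grip":-1,"tx":-0.6,"ty":-0.03,"tz":0,"spin":2.6},{"grip":-1,"tx":0,"ty":0,"tz":0,"spin":0}]'
python3 - <<'E'
from h import *
s=st();lev(s);look('wb',s)
E
```

```text
clock: 28.83
tool_pos: [0.5791, -0.0092, 0.0891]
eef_rot: [0.994, 0.112, -0.0, -0.001]
contact_force: [1.2, 7.9, -2.6]
opening: 0.243
finger_force: 25.0
t 28.83 p [ 0.5791 -0.0092  0.0891] yaw 12.91 F [ 1.2  7.9 -2.6] op 0.243 ff 24.99766180291772 q [-0.05  0.84 -0.03  1.82  0.04  0.48 -1.44]
tcp lever q -0.016 r 0.129 ideal yaw 11.920463350177462
clock: 29.5
tool_pos: [0.4971, -0.0002, 0.0891]
eef_rot: [0.975, -0.22, 0.002, -0.001]
contact_force: [5.0, 6.7, -4.7]
opening: 0.241
finger_force: 25.0
t 29.5 p [ 4.971e-01 -2.000e-04  8.910e-02] yaw -25.43 F [ 5.   6.7 -4.7] op 0.241 ff 25.00072586350143 q [-0.15  0.79  0.1   2.08 -0.26  0.28 -1.85]
tcp lever q 0.634 r 0.1296 ideal yaw -25.306243827355523
wb 2535 slope [ 0.001 -0.006] pad top z over tcp 0.03633126059653616
board ((0.5097834467887878, 0.09613890945911407), (0.027238326147198677, 0.024382544681429863), 64.69811248779297)
red 3943 [320.32741567 272.84174486] top z 0.12531774822791011 xy [ 0.50084264 -0.00128065] stand [-0.07279198 -0.10532642] q 0.6047335244919388 r 0.12803252841264123
```

```bash
python3 -m creep '[{"grip":-1,"tx":0.68,"ty":-0.02,"tz":0,"spin":-3},{"grip":-1,"tx":1.36,"ty":-0.07,"tz":0,"spin":-6},{"grip":-1,"tx":1.36,"ty":-0.07,"tz":0,"spin":-6},{"grip":-1,"tx":1.36,"ty":-0.07,"tz":0,"spin":-6},{"grip":-1,"tx":1.36,"ty":-0.07,"tz":0,"spin":-6},{"grip":-1,"tx":1.36,"ty":-0.07,"tz":0,"spin":-6},{"grip":-1,"tx":0,"ty":0,"tz":0,"spin":0}]'
python3 -m creep '[{"grip":-1,"tx":1.36,"ty":-0.05,"tz":0,"spin":-6},{"grip":-1,"tx":1.36,"ty":-0.07,"tz":0,"spin":-6},{"grip":-1,"tx":1.36,"ty":-0.07,"tz":0,"spin":-6},{"grip":-1,"tx":1.36,"ty":-0.07,"tz":0,"spin":-6},{"grip":-1,"tx":1.36,"ty":-0.07,"tz":0,"spin":-6},{"grip":-1,"tx":1.36,"ty":-0.07,"tz":0,"spin":-6},{"grip":-1,"tx":0.7,"ty":-0.02,"tz":0,"spin":-3},{"grip":-1,"tx":0,"ty":0,"tz":0,"spin":0}]'
python3 - <<'E'
from h import *
s=st();lev(s)
E
```

```text
clock: 30.13
tool_pos: [0.5712, -0.0107, 0.0891]
eef_rot: [0.998, 0.069, 0.002, -0.002]
contact_force: [-1.7, 8.5, 4.5]
opening: 0.238
finger_force: 25.0
clock: 30.8
tool_pos: [0.6462, 0.0286, 0.0891]
eef_rot: [0.918, 0.397, 0.001, -0.001]
contact_force: [-2.1, 5.5, 4.7]
opening: 0.239
finger_force: 25.0
t 30.8 p [0.6462 0.0286 0.0891] yaw 46.75 F [-2.1  5.5  4.7] op 0.239 ff 24.99788587912917 q [-0.01  0.91 -0.19  1.6   0.24  0.65 -1.07]
tcp lever q -0.623 r 0.1288 ideal yaw 46.67433544508901
```

```bash
python3 -m creep '[{"grip":-1,"tx":-0.68,"ty":0,"tz":0,"spin":3},{"grip":-1,"tx":-1.36,"ty":-0.05,"tz":0,"spin":6},{"grip":-1,"tx":-1.36,"ty":-0.05,"tz":0,"spin":6},{"grip":-1,"tx":-1.36,"ty":-0.05,"tz":0,"spin":6},{"grip":-1,"tx":-1.36,"ty":-0.07,"tz":0,"spin":6},{"grip":-1,"tx":-1.36,"ty":-0.07,"tz":0,"spin":6},{"grip":-1,"tx":0,"ty":0,"tz":0,"spin":0}]'
python3 -m creep '[{"grip":-1,"tx":-1.36,"ty":-0.05,"tz":0,"spin":6},{"grip":-1,"tx":-1.36,"ty":-0.07,"tz":0,"spin":6},{"grip":-1,"tx":-1.36,"ty":-0.07,"tz":0,"spin":6},{"grip":-1,"tx":-1.36,"ty":-0.07,"tz":0,"spin":6},{"grip":-1,"tx":0,"ty":0,"tz":0,"spin":0}]'
python3 - <<'E'
from h import *
s=st();lev(s)
E
python3 -m creep '[{"grip":-1,"tx":-0.8,"ty":-0.03,"tz":0,"spin":3.5},{"grip":-1,"tx":-0.45,"ty":-0.02,"tz":0,"spin":2},{"grip":-1,"tx":0,"ty":0,"tz":0,"spin":0}]'
python3 - <<'E'
from h import *
s=st();lev(s)
E
```

```text
clock: 31.38
tool_pos: [0.5807, -0.0089, 0.0891]
eef_rot: [0.993, 0.116, -0.0, -0.002]
contact_force: [0.0, 9.1, -2.9]
opening: 0.24
finger_force: 25.0
clock: 31.8
tool_pos: [0.5281, -0.01, 0.0891]
eef_rot: [0.996, -0.092, 0.0, -0.002]
contact_force: [3.4, 9.1, -4.9]
opening: 0.243
finger_force: 25.0
t 31.8 p [ 0.5281 -0.01    0.0891] yaw -10.53 F [ 3.4  9.1 -4.9] op 0.243 ff 25.003488706424832 q [-0.1   0.81  0.05  1.98 -0.12  0.35 -1.7 ]
tcp lever q 0.382 r 0.1293 ideal yaw -10.866285315967538
clock: 32.05
tool_pos: [0.5182, -0.0078, 0.0891]
eef_rot: [0.99, -0.138, 0.002, -0.002]
contact_force: [4.1, 8.5, -4.0]
opening: 0.239
finger_force: 25.0
t 32.05 p [ 0.5182 -0.0078  0.0891] yaw -15.85 F [ 4.1  8.5 -4. ] op 0.239 ff 25.002542082220316 q [-0.11  0.8   0.07  2.02 -0.16  0.33 -1.76]
tcp lever q 0.46 r 0.1295 ideal yaw -15.367752672983212
```

```bash
python3 -m creep '[{"grip":-1,"tx":-0.68,"ty":-0.03,"tz":0,"spin":3},{"grip":-1,"tx":-0.45,"ty":-0.02,"tz":0,"spin":2},{"grip":-1,"tx":0,"ty":0,"tz":0,"spin":0}]'
python3 - <<'E'
from h import *
s=st();lev(s)
E
python3 -m creep '[{"grip":-1,"tx":-0.68,"ty":-0.03,"tz":0,"spin":3},{"grip":-1,"tx":-0.45,"ty":-0.02,"tz":0,"spin":2},{"grip":-1,"tx":0,"ty":0,"tz":0,"spin":0}]'
python3 - <<'E'
from h import *
s=st();lev(s)
E
```

```text
clock: 32.3
tool_pos: [0.508, -0.0047, 0.0891]
eef_rot: [0.983, -0.181, 0.002, -0.001]
contact_force: [5.9, 7.5, -5.7]
opening: 0.241
finger_force: 25.0
t 32.3 p [ 0.508  -0.0047  0.0891] yaw -20.88 F [ 5.9  7.5 -5.7] op 0.241 ff 25.004794858396053 q [-0.13  0.79  0.08  2.05 -0.2   0.3  -1.81]
tcp lever q 0.542 r 0.1295 ideal yaw -20.07793237698299
clock: 32.55
tool_pos: [0.5021, -0.0024, 0.0892]
eef_rot: [0.974, -0.225, 0.007, -0.001]
contact_force: [11.5, 2.6, -12.5]
opening: 0.24
finger_force: 25.0
t 32.55 p [ 0.5021 -0.0024  0.0892] yaw -26.01 F [ 11.5   2.6 -12.5] op 0.24 ff 25.027626547962427 q [-0.15  0.79  0.1   2.07 -0.25  0.28 -1.87]
tcp lever q 0.592 r 0.1296 ideal yaw -22.89769774122263
```

Stopped at q ≈ 0.59, short of the 0.634 reached before, with the force rising, so the ring has probably hit its hard stop. One more firm push, then release and check the pointer.

```bash
python3 -m creep '[{"grip":-1,"tx":-0.5,"ty":-0.02,"tz":0,"spin":0},{"grip":-1,"tx":-0.3,"ty":0,"tz":0,"spin":0},{"grip":-1,"tx":0,"ty":0,"tz":0,"spin":0}]'
python3 - <<'E'
from h import *
s=st();lev(s)
E
python3 -m creep '[{"grip":-1,"tx":0.9,"ty":0,"tz":0,"spin":-2},{"grip":0.3,"tx":0,"ty":0,"tz":0,"spin":0},{"grip":0.3,"tx":0,"ty":0,"tz":0,"spin":0},{"grip":0.3,"tx":0,"ty":0,"tz":0,"spin":0},{"grip":0.3,"tx":0,"ty":0,"tz":0,"spin":0},{"grip":0.3,"tx":0,"ty":0,"tz":-2,"spin":0},{"grip":0.3,"tx":0,"ty":0,"tz":-3,"spin":0},{"grip":0.3,"tx":0,"ty":0,"tz":-4,"spin":0}]'
python3 -m creep '[{"grip":0.3,"tx":0,"ty":0,"tz":-4,"spin":0},{"grip":0.3,"tx":-1,"ty":-3,"tz":-2,"spin":0},{"grip":0.3,"tx":-1,"ty":-3,"tz":0,"spin":0},{"grip":0.3,"tx":-1,"ty":-3,"tz":0,"spin":0},{"grip":0.3,"tx":-1,"ty":-3,"tz":0,"spin":0},{"grip":0.3,"tx":-1,"ty":-2,"tz":0,"spin":0},{"grip":0.3,"tx":0,"ty":0,"tz":0,"spin":0},{"grip":0.3,"tx":0,"ty":0,"tz":0,"spin":0}]'
python3 - <<'E'
from h import *
s=st();look('wc',s)
E
```

```text
clock: 32.8
tool_pos: [0.4989, -0.001, 0.0893]
eef_rot: [0.974, -0.226, 0.011, -0.0]
contact_force: [17.0, -2.0, -18.1]
opening: 0.241
finger_force: 25.0
t 32.8 p [ 0.4989 -0.001   0.0893] yaw -26.12 F [ 17.   -2.  -18.1] op 0.241 ff 25.026592891663313 q [-0.15  0.79  0.1   2.09 -0.25  0.26 -1.87]
tcp lever q 0.619 r 0.1296 ideal yaw -24.453063350224383
clock: 33.47
tool_pos: [0.4937, -0.0027, 0.1784]
eef_rot: [0.978, -0.208, -0.003, 0.001]
contact_force: [1.6, 0.8, -0.4]
opening: 0.645
finger_force: 0.0
clock: 34.13
tool_pos: [0.5064, 0.1469, 0.2388]
eef_rot: [0.979, -0.206, -0.001, 0.0]
contact_force: [-0.0, 0.7, -0.4]
opening: 0.648
finger_force: 0.0
t 34.13 p [0.5064 0.1469 0.2388] yaw -23.79 F [-0.   0.7 -0.4] op 0.648 ff 0.0 q [-0.52  0.57  0.24  1.87 -0.19  0.72 -2.16]
wc 14929 slope [-0.    -0.001] pad top z over tcp -0.11372368896069576
board ((0.552507758140564, 0.11415573954582214), (0.17889145016670227, 0.05568014457821846), 9.18159294128418)
red 811 [498.52774353 114.37237978] top z 0.126220930826331 xy [ 0.50981561 -0.00562978] stand [-0.06481372 -0.11130777] q 0.5272977813523874 r 0.12880310260624428
red 112 [283.76785714 150.625     ] top z 0.02740145193335822 xy [0.54153695 0.17211636] stand [0.00024037 0.05711995] q -3.137384593162838 r 0.05712045184789082
```

The pointer now lies along the stand's +y (stand (0.000, 0.057)). The board is still seated and the gripper is clear. A quick numeric check of the tape roll, then hand in.

```bash
python3 - <<'E'
from h import *
snap('top','t9');snap('scene','s9')
for f in('t1','t9','s1','s9'):
    m=load(f);D=m['d'];v,u=np.mgrid[:400,:640];fx,fy,cx,cy=m['K'];T=np.linalg.inv(m['E']);P=(np.stack([(u-cx)/fx*D,(v-cy)/fy*D,D],-1)@T[:3,:3].T+T[:3,3]).reshape(-1,3)
    k=cv2.inRange(cv2.cvtColor(m['p'],cv2.COLOR_RGB2HSV),(20,130,60),(34,255,255)).ravel()>0
    P=P[k];P=P[(np.hypot(P[:,0]-.43,P[:,1]+.213)<.07)&(P[:,2]>.04)];print(f,len(P),cv2.minEnclosingCircle(P[:,:2].astype(np.float32)))
print(workorder.finish_job())
E
```

```text
t1 287 ((0.42996808886528015, -0.21139037609100342), 0.048292022198438644)
t9 282 ((0.4310261011123657, -0.21115371584892273), 0.04822065308690071)
s1 228 ((0.4304751455783844, -0.21343757212162018), 0.04931498318910599)
s9 218 ((0.42890673875808716, -0.2142903059720993), 0.04950563609600067)
the job is handed in; nothing more can be done
None
```

I handed the job in at about 34 s: the board is seated and twisted to the stops, about 2° past square by my measurement. The ring is tight with its pointer along the stand's +y, and the gripper is clear. While re-gripping, I briefly rested the board's end on the tape roll, which has not shifted by more than the 1–2 mm the cameras resolve.

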